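# Pack away the counting set and bolt the box

### The job

Pack away the counting set: tip the beads out of the paper cup into the wooden box, put every wooden toy piece lying on the table in the box too, and stand the emptied cup upright on the plate. When everything is in, slide the box's lid fully shut, and only then push the bolt across until its tip is fully through the keeper. Leave the honey jar, the cardboard tub and the book where they are.

Things in the scene. Friction and masses are not known exactly. Their poses are not given: they have to be found in the camera images.
- crate: fixed wooden box, 194 (x) x 220 (y) mm, sliding lid on top. Origin: centre of its underside. Inside 150 (x) x 200 (y) mm, inner floor 10 mm above the table, walls 10 mm thick and 81 mm high; along the two long sides (x = -91 and +91 mm) 12 mm wide rails rise to 92 mm and guide the lid along y. The steel keeper stands on the +x rail, its top 116 mm above the table
- lid (a joint): plywood lid, 168 (x) x 216 (y) mm, underside 82 mm and top 90 mm above the table; slides along the box's y: 0 = shut (centred over the box), up to 0.165 m = open, pushed out to the box's +y side, which leaves that much of the box's -y end open. Stays where it is left; about 2 N to slide. It carries the bolt
- lid_knob (a point): top centre of the round wooden knob on the lid: 24 mm across in its upper 14 mm, 18 mm below, top 126 mm above the table, 35 mm to -x and 20 mm to +y of the lid's centre. It moves with the lid
- bolt (a joint): steel barrel bolt lying on the lid, 80 mm to +y of the lid's centre, carried along with it; slides along the box's +x: 0 = drawn back, 0.040 m = fully across (end stop), tip then 8 mm beyond the keeper's far face. Stays where left; about 2.5 N to slide. Rod 10 mm thick, 100 mm long, axis 100 mm above the table, in two straps whose tops are 108 mm above the table
- bolt_knob (a point): top centre of the bolt's upright steel pin, 12 mm across, top 136 mm above the table; it moves with the bolt, and can be pinched or pushed above the straps (above 108 mm)
- bolt_tip (a point): the bolt's leading end, on the rod's axis (65 mm to +x of the pin)
- keeper (a point): centre of the mouth of the steel keeper on the box's +x rail, 100 mm above the table; axes as the box. The keeper is 12 mm thick along x; with the lid shut the bolt enters it along +x
- cup: plain white paper cup holding the beads, 85 mm tall, outside 46 mm across at the base and 64 mm at the rim (57 mm at 50 mm height), wall 3 mm, bottom 4 mm. 50 g; stiff, bears a firm 30 N grip and needs more than 12 N. Origin: centre of its underside, z along its axis to the mouth
- cup_rim (a point): centre of the cup's mouth, 85 mm along the cup's z from its origin
- plate: round blue plate, 124 mm across, flat top 6 mm above the table, fixed. Origin: centre of its underside
- bead0: round wooden bead, 18 mm across, 10 g, origin at its centre; starts in the cup
- bead1: round wooden bead, 18 mm across, 10 g, origin at its centre; starts in the cup
- bead2: round wooden bead, 18 mm across, 10 g, origin at its centre; starts in the cup
- bead3: round wooden bead, 18 mm across, 10 g, origin at its centre; starts in the cup (may be absent: None)
- bead4: round wooden bead, 18 mm across, 10 g, origin at its centre; starts in the cup (may be absent: None)
- bead5: round wooden bead, 18 mm across, 10 g, origin at its centre; starts in the cup (may be absent: None)
- house: wooden toy house, 40 (x) x 30 (y) mm, walls 26 mm high, gable roof (ridge along y) up to 41 mm. Origin: centre of its underside. Plain wood, 35 g; lies on the table, may be absent (2 to 4 of house, wagon, bridge and drum are present, None if absent).
- wagon: wooden toy wagon, 54 (x) x 30 (y) x 28 mm high with four small wheels. Origin: centre of its underside. Plain wood, 35 g; lies on the table, may be absent (2 to 4 of house, wagon, bridge and drum are present, None if absent).
- bridge: wooden bridge block, 58 (x) x 28 (y) x 32 mm high, with a 30 mm wide passage under it along y. Origin: centre of its underside. Plain wood, 35 g; lies on the table, may be absent (2 to 4 of house, wagon, bridge and drum are present, None if absent).
- drum: short wooden cylinder, 32 mm across, 30 mm high. Origin: centre of its underside. Plain wood, 35 g; lies on the table, may be absent (2 to 4 of house, wagon, bridge and drum are present, None if absent).
- honey_jar: bystander: amber glass honey jar, 56 mm across, 73 mm high. Origin: centre of its underside
- card_tub: bystander: round open cardboard tub, about 110 mm across, 60 mm high. Origin: centre of its underside
- book: bystander: picture book lying flat, 130 x 180 x 16 mm. Origin: centre of its underside
There are look-alikes about, which are no part of the job. Leave any blue look-alike of the house alone. Of the things that look like the cup, take the one that is farthest to the robot's right at the start.

How it is judged:
By the outcome, as a careful person would: the job done as asked, in the order asked, and still so for the second after the job is handed in, with the robot touching nothing.
Of bead3, bead4, bead5 only 1 to 3 are there at a start; the rules pass over those that are not, and their reading is None.
Of house, wagon, bridge, drum only 2 to 4 are there at a start; the rules pass over those that are not, and their reading is None.
At some moment in a run one of house, wagon, bridge, drum may be knocked a few centimetres aside while the robot is not near it.
It also fails if it takes over 210 s, if anything falls off the work surface, if the arm or the gripper's body presses on something with over 40 N, if the wrist force passes 120 N, or if a joint passes its speed limit or range.

### The arm

A 6-joint arm with a two-finger parallel gripper is mounted at the origin on the work surface. World frame = base frame: x ahead of the robot, y to its left, z up, the work surface at z = 0. Lengths are in mm, angles in rad, forces in N, time in s.
With the tool pointing down it reaches from about 350 to 775 mm from the base axis. Payload 7.3 kg.
Tool frame: the origin (TCP) lies at the very end of the fingers, on their centre line; the grasp point (between the pads) lies bot.grip_point_offset behind it (bot.grip_point_offset is the distance from the TCP to the grasp point, in mm); z points along the fingers, y is the line along which they close (so a half turn about z gives the same grasp; the last joint's range is limited). The gripper opens to 92 mm and grips with 3 to 60 N. Pads are 19 mm wide; open, the fingers measure 130 mm over their backs; the gripper's body (75 mm by 190 mm) begins 47 mm behind the grasp point.
Start: joints at [-1.253, 0.342, 1.524, -0, 1.275, -0.146], TCP at [234.883, -469.548, 226.741] pointing down, gripper open.
Joint ranges: [-2.53, 2.53], [-0.77, 2.02], [0.04, 2.7], [-1, 4.14], [0.28, 2.66], [-3.11, 3.11]. Speed limits (rad/s): [2.57, 2.57, 3.14, 3.14, 3.14, 3.14].

### API

Orientations are given as [roll, pitch, yaw] about the fixed x, y, z axes, in that order (R = Rz(yaw) Ry(pitch) Rx(roll)).
In Python, from plant import bot gives the robot as it stands. The module is installed in compiled form; this text tells all that it offers.
- The arm moves only by the tool carry_out, never from a script. Its argument "plan" is a list of rows, each an object of numbers: "tx", "ty", "tz": the shift along the world's x, y, z in mm; "rx", "ry", "rz": the turn, a rotation vector about the world's x, y, z in rad. A call has 1 to 12 rows; each row shifts and turns the commanded pose from where the row before left it; what a row does not reach is not made up. A row lasts 1/10 s, in which the tool goes at most 50 mm and 8.59 degrees, less where a joint would pass 70% of its speed; a pose out of reach is approached as far as the arm can. A call with a gripper value outside its range is refused whole. "gripper" is the closure, from 0 (fully open) to 1 (shut), set as the call begins (left out, the last holds). The fingers move at their own pace and stop on an object; the grip force is fixed at half the most. Time passes only in rows, so rows that do not move let the fingers close. It gives the time, the measured TCP pose, the force, the opening and the grip force at its end, in the units of the state.
- bot.get_obs(): the state, without advancing time (a new reading comes with each control period).
- bot.capture(name): name is "side" or "top"; returns the picture (480x640x3 uint8, red, green, blue); there is no depth.
- bot.camera_model(name): a dict with "camera_matrix" (3x3 intrinsics, pixels), "dist" ([k1, k2, p1, p2, k3] as OpenCV has them; the pictures are not rectified), "R" (3x3) and "t" (3): a world point X has camera coordinates R X + t. Camera axes: x right, y down, z forward; pixel columns grow to the right and rows downward; lengths in mm; the calibration is good to about 2 mm. A picture is of the moment at which its call begins. camera_model takes no time and is no camera call.
- bot.close_job(): hands the job in; it is judged then, once.
The state is a dict: "time": time; "joint_positions": joint angles; "dq": joint speeds; "tau": joint torques, N m; "tool_pos": TCP position; "tcp_rot": TCP orientation; "contact_force": force on the tool from outside, world axes, zero at the start; "moment": the same for the moment, N m; "grip_width": finger opening in mm; "finger_force": force on a finger pad.
Only numpy, scipy, OpenCV 4.12 (cv2) and the standard library are available. Lean on these libraries where they do the work, as an engineer would, in place of code of your own. Each camera call takes 0.05 s, during which the arm holds its last target. There are 200 camera calls.

## Working session

There is one attempt and no reset: what is moved stays moved. The work goes in short steps, Python scripts to look and compute and a tool call to move; the robot and the scene stay as the last step left them, time stands still between calls to the robot, and variables do not carry over. Pictures are saved under pics/ and viewed, at most 16 in all, crops included, and the job is handed in when it is done.

Besides the shell and the picture viewer there is one more tool, called after "Call:" as name(argument=value, ...) on one line, values as JSON. carry_out: Moves the arm, as the interface text tells. Its arguments: {"type":"object","properties":{"plan":{"type":"array"},"gripper":{"type":"number"}},"required":["plan"]}

```bash
mkdir -p pics
cat > h.py <<'E'
from plant import bot
import numpy as np, cv2
def cap(n,f=None):
    im=bot.capture(n)
    if f: cv2.imwrite('pics/'+f,im[:,:,::-1])
    return im
def ray(n,px):
    m=bot.camera_model(n);K=np.array(m['camera_matrix'],float);d=np.array(m['dist'],float);R=np.array(m['R']);t=np.array(m['t']).ravel()
    p=cv2.undistortPoints(np.array([[px]],float),K,d).ravel()
    return -R.T@t, R.T@np.array([p[0],p[1],1])
def onz(n,px,z):
    c,v=ray(n,px); return c+v*(z-c[2])/v[2]
def proj(n,X):
    m=bot.camera_model(n);R=np.array(m['R'],float);t=np.array(m['t'],float).ravel()
    return cv2.projectPoints(np.array([X],float),cv2.Rodrigues(R)[0],t,np.array(m['camera_matrix'],float),np.array(m['dist'],float))[0].ravel()
E
python3 - <<'E'
from h import *
np.set_printoptions(precision=1,suppress=True)
cap('top','top0.png');cap('side','side0.png')
for n in('top','side'): print(n,ray(n,(320,240)),proj(n,[500,0,0]),proj(n,[600,0,0]),proj(n,[500,100,0]))
print(bot.grip_point_offset,bot.get_obs())
E
```

```text
top (array([ 326. ,   20.6, 1539.8]), array([ 0.2, -0. , -1. ])) [318.9 279.8] [318.1 240.9] [279.3 280.5]
side (array([  320.3, -1023.6,   904.3]), array([ 0.2,  0.8, -0.6])) [290.7 276.3] [323.9 271.1] [284.3 255.5]
18.8 {'time': 0.1, 'joint_positions': array([-1.3,  0.3,  1.5, -0. ,  1.3, -0.1]), 'dq': array([ 0., -0., -0., -0.,  0., -0.]), 'tau': array([  0. , -43.2, -24.5,   0.1,   0.1,  -0. ]), 'tool_pos': array([ 234.8, -469.2,  226.1]), 'tcp_rot': array([-3.1, -0. ,  0.5]), 'contact_force': array([-0.8, -0.8, -0.7]), 'moment': array([-0.,  0., -0.]), 'finger_force': 0.0, 'grip_width': 92.04089484944926}
```

View pics/top0.png

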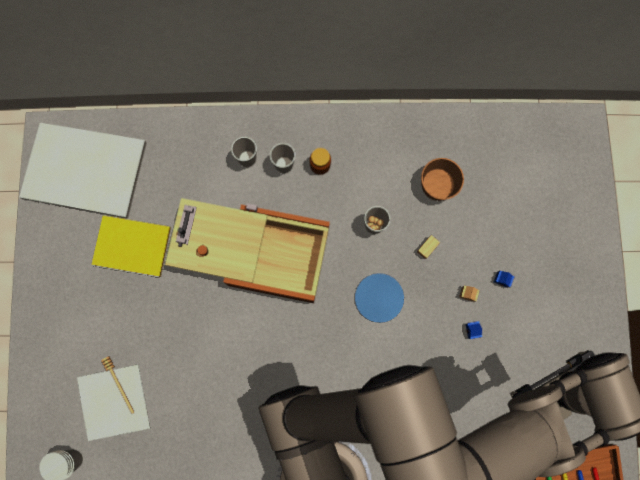

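View pics/side0.png

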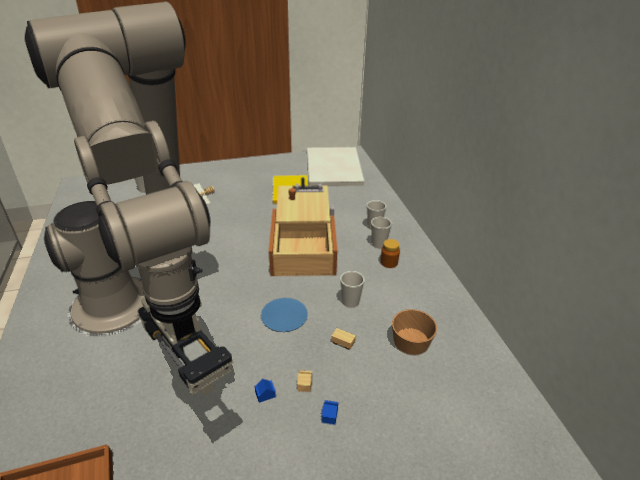

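Run:
```python
import cv2,numpy as np
t=cv2.imread('pics/top0.png');s=cv2.imread('pics/side0.png')
r=lambda im,x,y,w,h:cv2.resize(im[y:y+h,x:x+w],(400,300),interpolation=cv2.INTER_CUBIC)
cv2.imwrite('pics/c1.png',np.vstack([np.hstack([r(t,360,200,160,120),r(t,165,180,172,129)]),np.hstack([r(s,240,310,160,120),r(s,260,170,140,105)])]))
```

```text
(no output)
```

View pics/c1.png

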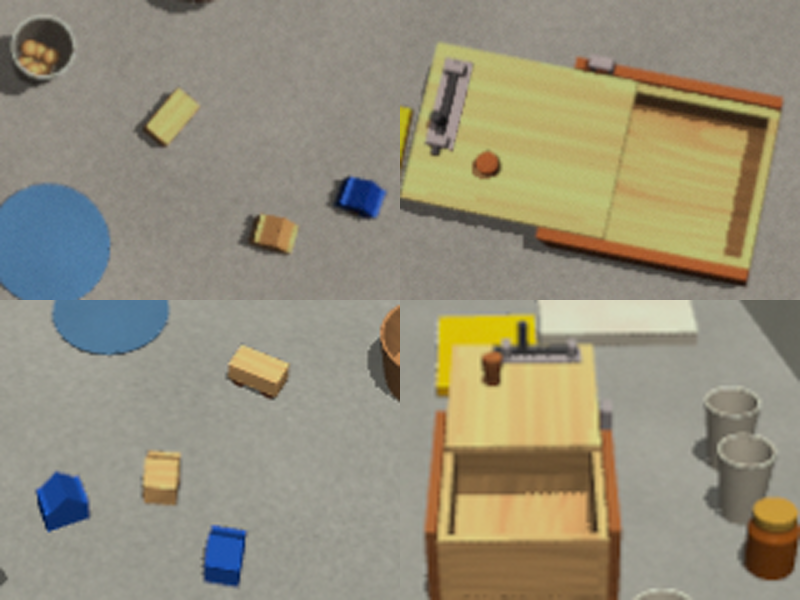

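```bash
cat > m.py <<'E'
from h import *
np.set_printoptions(precision=1,suppress=True)
def blobs(im,lo,hi,amin=40,roi=None):
    hsv=cv2.cvtColor(im,cv2.COLOR_RGB2HSV); m=cv2.inRange(hsv,lo,hi)
    if roi is not None:
        k=np.zeros_like(m);x,y,w,h=roi;k[y:y+h,x:x+w]=1;m=m*k
    m=cv2.morphologyEx(m,cv2.MORPH_CLOSE,np.ones((3,3)))
    return [c for c in cv2.findContours(m,0,2)[0] if cv2.contourArea(c)>=amin]
E
python3 - <<'E'
from m import *
im=cv2.imread('pics/top0.png')[:,:,::-1].copy(); sd=cv2.imread('pics/side0.png')[:,:,::-1].copy()
def rep(n,im,z,roi,lo,hi):
  for c in blobs(im,lo,hi,40,roi):
    P=np.array([onz(n,tuple(map(float,p[0])),z)[:2] for p in c]).astype(np.float32)
    r=cv2.minAreaRect(P);print(n,cv2.boundingRect(c),'c',np.array(r[0]),'sz',np.array(r[1]),'ang',r[2],'meanpx',c.reshape(-1,2).mean(0))
w=((10,70,90),(32,255,255))
rep('top',im,28,(400,220,100,90),*w)
rep('side',sd,16,(270,320,90,80),*w)
print('plate');rep('top',im,6,(345,265,70,65),(95,100,50),(115,255,255))
print('jar..');rep('top',im,73,(300,140,35,40),(5,100,50),(30,255,255))
print('rails')
for c in blobs(im,(2,120,60),(11,255,255),30,(165,190,170,120)):
    print(cv2.boundingRect(c)); q=cv2.boxPoints(cv2.minAreaRect(c));
    for p in q: print(p,onz('top',tuple(map(float,p)),92)[:2])
# cup rim: ellipse fit of crop by eye top crop: (43,50)*.4
print('cup rim',onz('top',(360+43*.4,200+49*.4),85), 'side rim c', )
for px in ((329.3,221.7),(313.4,301.3),(241.1,205.8)): print('corner',onz('top',px,92))
print('keeper',onz('top',(165+200*.43,180+65*.43),116),'knob',onz('top',(165+86*.43,180+162*.43),126))
print('boltpin',onz('top',(165+39*.43,180+119*.43),136))
# lid corners z=90
for a in ((437,43),(637,83),(605,239),(400,200)): print('lid',onz('top',(165+(a[0]-400)*.43,180+a[1]*.43),90))
E
```

```text
top (461, 285, 18, 17) c [ 457.1 -376.1] sz [40.3 34. ] ang 72.51520538330078 meanpx [469.9 293.5]
top (418, 235, 22, 23) c [ 577.2 -276.7] sz [31.5 54.4] ang 47.38999557495117 meanpx [428.4 244.8]
side (297, 370, 15, 22) c [ 455.6 -376.1] sz [57.3 31.8] ang 76.44578552246094 meanpx [303.1 380.8]
side (331, 328, 25, 21) c [ 577. -275.] sz [45.3 60.1] ang 47.593936920166016 meanpx [343.4 338. ]
plate
top (355, 274, 49, 48) c [ 452.4 -150.1] sz [121.  118.1] ang 88.80491638183594 meanpx [379.7 298. ]
jar..
top (309, 148, 22, 22) c [795.9  -6.3] sz [52.5 54.8] ang 89.10355377197266 meanpx [319.3 159.4]
rails
(223, 278, 92, 24)
[222.7 282.6] [486.7 230. ]
[223.7 277.8] [498.2 227.7]
[314.3 296.5] [450.3  12.8]
[313.3 301.3] [439.   15.3]
(198, 246, 9, 9)
[197. 250.] [566.2 292.5]
[202. 245.] [578.2 280.6]
[207.5 250.5] [564.6 267.1]
[202.5 255.5] [552.6 279. ]
(256, 208, 73, 19)
[255.8 212. ] [657.  150.9]
[256.7 207.3] [668.8 148.7]
[328.9 221.4] [630.8 -25.6]
[328.  226.2] [619.2 -23.1]
cup rim [ 635.  -143.4   85. ] side rim c
corner [630.2 -26.6  92. ]
corner [438.9  15.1  92. ]
corner [673.2 186.7  92. ]
keeper [661.8 160.2 116. ] knob [561.2 274.4 126. ]
boltpin [604.2 321.  136. ]
lid [694.8 334.9  90. ]
lid [648.  124.1  90. ]
lid [485.4 157.5  90. ]
lid [528.8 369.9  90. ]
```

Top view: three cups at (244,152), (283,158) and (376,220). The third is farthest to the right and holds beads, so it's the one to take. The toys are the wooden block at (429,247) and the wooden house at (470,293). The two blue houses at (505,279) and (474,330) are look-alikes and stay. Box centre is about (558,102) with yaw -0.216, and the lid is open about 148 mm. House first.

Call:
carry_out(plan=[{"tx": 25,"ty": 10.4,"tz": -8,"rz": 0.086},{"tx": 25,"ty": 10.4,"tz": -8,"rz": 0.086},{"tx": 25,"ty": 10.4,"tz": -8,"rz": 0.086},{"tx": 25,"ty": 10.4,"tz": -8,"rz": 0.086},{"tx": 25,"ty": 10.4,"tz": -12,"rz": 0.086},{"tx": 25,"ty": 10.4,"tz": -12,"rz": 0.086},{"tx": 25,"ty": 10.4,"tz": -12,"rz": 0.086},{"tx": 25,"ty": 10.4,"tz": -29,"rz": 0.086},{"tx": 22,"ty": 10,"tz": -29,"rz": 0.082},{"tz": -30},{"tz": 0},{"tz": 0}], gripper=0.2)

```text
invalid input at $.plan[0]: expected keys tx, ty, tz, rx, ry, rz
```

```bash
cat >> h.py <<'E'
import json
def st():
    o=bot.get_obs()
    open('log.jsonl','a').write(json.dumps([list(map(float,o[k])) for k in('joint_positions','tool_pos','tcp_rot')])+'\n')
    print(round(o['time'],1),'q',np.round(o['joint_positions'],2),'p',np.round(o['tool_pos'],1),'r',np.round(o['tcp_rot'],3),'F',np.round(o['contact_force'],1),'w',round(o['grip_width'],1),'f',round(o['finger_force'],1))
E
python3 - <<'E'
from m import *
st()
im=cap('side')
for c in blobs(im,(10,70,90),(32,255,255),40,(270,320,110,90)):
    P=np.array([onz('side',tuple(map(float,p[0])),16)[:2] for p in c]).astype(np.float32)
    print(cv2.boundingRect(c),np.array(cv2.minAreaRect(P)[0]))
E
```

```text
0.1 q [-1.2  0.3  1.5 -0.   1.3 -0.1] p [ 234.8 -469.2  226.1] r [-3.1 -0.   0.5] F [-0.8 -0.8 -0.7] w 92.0 f 0.0
(297, 370, 15, 22) [ 455.6 -376.1]
(331, 328, 25, 21) [ 577. -275.]
```

Call:
carry_out(plan=[{"tx": 25,"ty": 10.4,"tz": -8,"rx": 0,"ry": 0,"rz": 0.09},{"tx": 25,"ty": 10.4,"tz": -8,"rx": 0,"ry": 0,"rz": 0.09},{"tx": 25,"ty": 10.4,"tz": -8,"rx": 0,"ry": 0,"rz": 0.09},{"tx": 25,"ty": 10.4,"tz": -8,"rx": 0,"ry": 0,"rz": 0.09},{"tx": 25,"ty": 10.4,"tz": -12,"rx": 0,"ry": 0,"rz": 0.09},{"tx": 25,"ty": 10.4,"tz": -12,"rx": 0,"ry": 0,"rz": 0.09},{"tx": 25,"ty": 10.4,"tz": -12,"rx": 0,"ry": 0,"rz": 0.09},{"tx": 25,"ty": 10.4,"tz": -29,"rx": 0,"ry": 0,"rz": 0.09},{"tx": 22,"ty": 10,"tz": -29,"rx": 0,"ry": 0,"rz": 0.08},{"tx": 0,"ty": 0,"tz": -30,"rx": 0,"ry": 0,"rz": 0},{"tx": 0,"ty": 0,"tz": 0,"rx": 0,"ry": 0,"rz": 0},{"tx": 0,"ty": 0,"tz": 0,"rx": 0,"ry": 0,"rz": 0}], gripper=0.2)

```text
time: 1.35
tool_pos: [456.7, -376.3, 70.8]
tcp_rot: [-3.141, -0.0, 1.264]
contact_force: [0.6, -0.4, -0.0]
grip_width: 73.3
finger_force: 0.0
```

```bash
sed -i 's/precision=1/precision=3/' m.py
python3 - <<'E'
from m import *
st()
im=cap('side')
for c in blobs(im,(10,70,90),(32,255,255),40,(270,320,110,90)):
    P=np.array([onz('side',tuple(map(float,p[0])),16)[:2] for p in c]).astype(np.float32)
    print(cv2.boundingRect(c),np.array(cv2.minAreaRect(P)[0]))
E
```

```text
1.4 q [-0.82  0.62  1.53 -0.    1.   -0.51] p [ 456.7 -376.3   70.8] r [-3.141 -0.     1.264] F [ 0.6 -0.4 -0. ] w 73.3 f 0.0
(297, 370, 15, 22) [ 455.512 -376.059]
(350, 333, 6, 16) [ 597.607 -289.217]
```

Call:
carry_out(plan=[{"tx": 0,"ty": 0,"tz": -20,"rx": 0,"ry": 0,"rz": 0},{"tx": 0,"ty": 0,"tz": -20,"rx": 0,"ry": 0,"rz": 0},{"tx": 0,"ty": 0,"tz": -15,"rx": 0,"ry": 0,"rz": 0},{"tx": 0,"ty": 0,"tz": -10,"rx": 0,"ry": 0,"rz": 0},{"tx": 0,"ty": 0,"tz": 0,"rx": 0,"ry": 0,"rz": 0}])

```text
time: 1.9
tool_pos: [456.6, -376.8, 5.9]
tcp_rot: [3.142, 0.0, 1.263]
contact_force: [0.5, 0.1, -0.5]
grip_width: 73.7
finger_force: 0.0
```

Call:
carry_out(plan=[{"tx": 0,"ty": 0,"tz": 0,"rx": 0,"ry": 0,"rz": 0},{"tx": 0,"ty": 0,"tz": 0,"rx": 0,"ry": 0,"rz": 0},{"tx": 0,"ty": 0,"tz": 0,"rx": 0,"ry": 0,"rz": 0},{"tx": 0,"ty": 0,"tz": 0,"rx": 0,"ry": 0,"rz": 0},{"tx": 0,"ty": 0,"tz": 0,"rx": 0,"ry": 0,"rz": 0},{"tx": 0,"ty": 0,"tz": 0,"rx": 0,"ry": 0,"rz": 0},{"tx": 0,"ty": 0,"tz": 30,"rx": 0,"ry": 0,"rz": 0},{"tx": 0,"ty": 0,"tz": 40,"rx": 0,"ry": 0,"rz": 0},{"tx": 0,"ty": 0,"tz": 50,"rx": 0,"ry": 0,"rz": 0},{"tx": 0,"ty": 0,"tz": 50,"rx": 0,"ry": 0,"rz": 0},{"tx": 0,"ty": 0,"tz": 0,"rx": 0,"ry": 0,"rz": 0}], gripper=1)

```text
time: 3.0
tool_pos: [459.5, -379.0, 183.5]
tcp_rot: [3.129, 0.007, 1.264]
contact_force: [0.2, -0.6, -0.1]
grip_width: 29.7
finger_force: 30.0
```

Call:
carry_out(plan=[{"tx": 11,"ty": 42.5,"tz": 0,"rx": 0,"ry": 0,"rz": 0},{"tx": 11,"ty": 42.5,"tz": 0,"rx": 0,"ry": 0,"rz": 0},{"tx": 11,"ty": 42.5,"tz": 0,"rx": 0,"ry": 0,"rz": 0},{"tx": 11,"ty": 42.5,"tz": 0,"rx": 0,"ry": 0,"rz": 0},{"tx": 11,"ty": 42.5,"tz": 0,"rx": 0,"ry": 0,"rz": 0},{"tx": 11,"ty": 42.5,"tz": 0,"rx": 0,"ry": 0,"rz": 0},{"tx": 11,"ty": 42.5,"tz": 0,"rx": 0,"ry": 0,"rz": 0},{"tx": 11,"ty": 42.5,"tz": 0,"rx": 0,"ry": 0,"rz": 0.03},{"tx": 11,"ty": 42.5,"tz": 0,"rx": 0,"ry": 0,"rz": 0.03},{"tx": 11,"ty": 42.5,"tz": 0,"rx": 0,"ry": 0,"rz": 0.03},{"tx": 0,"ty": 0,"tz": 0,"rx": 0,"ry": 0,"rz": 0},{"tx": 0,"ty": 0,"tz": 0,"rx": 0,"ry": 0,"rz": 0}])

```text
time: 4.2
tool_pos: [566.6, 49.5, 175.1]
tcp_rot: [-3.141, 0.001, 1.356]
contact_force: [-0.5, -0.4, -1.1]
grip_width: 29.9
finger_force: 30.0
```

Call:
carry_out(plan=[{"tx": 0,"ty": 0,"tz": -40,"rx": 0,"ry": 0,"rz": 0},{"tx": 0,"ty": 0,"tz": -40,"rx": 0,"ry": 0,"rz": 0},{"tx": 0,"ty": 0,"tz": -36,"rx": 0,"ry": 0,"rz": 0},{"tx": 0,"ty": 0,"tz": -20,"rx": 0,"ry": 0,"rz": 0},{"tx": 0,"ty": 0,"tz": 0,"rx": 0,"ry": 0,"rz": 0},{"tx": 0,"ty": 0,"tz": 0,"rx": 0,"ry": 0,"rz": 0}])

```text
time: 4.8
tool_pos: [567.0, 47.5, 40.1]
tcp_rot: [3.142, 0.0, 1.352]
contact_force: [1.4, 0.2, 0.0]
grip_width: 29.8
finger_force: 30.0
```

Call:
carry_out(plan=[{"tx": 0,"ty": 0,"tz": 0,"rx": 0,"ry": 0,"rz": 0},{"tx": 0,"ty": 0,"tz": 0,"rx": 0,"ry": 0,"rz": 0},{"tx": 0,"ty": 0,"tz": 0,"rx": 0,"ry": 0,"rz": 0},{"tx": 0,"ty": 0,"tz": 0,"rx": 0,"ry": 0,"rz": 0},{"tx": 0,"ty": 0,"tz": 40,"rx": 0,"ry": 0,"rz": 0},{"tx": 0,"ty": 0,"tz": 50,"rx": 0,"ry": 0,"rz": 0},{"tx": 0,"ty": 0,"tz": 50,"rx": 0,"ry": 0,"rz": 0},{"tx": 0,"ty": -40,"tz": 0,"rx": 0,"ry": 0,"rz": 0},{"tx": 0,"ty": -45,"tz": 0,"rx": 0,"ry": 0,"rz": 0},{"tx": 0,"ty": -45,"tz": 0,"rx": 0,"ry": 0,"rz": 0}], gripper=0.45)

```text
time: 5.8
tool_pos: [566.9, -82.3, 180.7]
tcp_rot: [3.14, 0.0, 1.356]
contact_force: [0.8, 0.7, -0.8]
grip_width: 50.8
finger_force: 0.0
```

Run:
```python
from m import *
st()
t=cap('top');s=cap('side')
def rep(n,im,z,roi):
  for c in blobs(im,(10,70,90),(32,255,255),40,roi):
    P=np.array([onz(n,tuple(map(float,p[0])),z)[:2] for p in c]).astype(np.float32)
    r=cv2.minAreaRect(P);print(n,cv2.boundingRect(c),np.array(r[0]),np.array(r[1]),r[2])
rep('top',t,28,(395,220,245,110));rep('side',s,16,(270,320,110,160))
b=np.hstack([cv2.resize(t[160:360,320:587],(400,300)),cv2.resize(s[150:450,220:620],(400,300))])
cv2.imwrite('pics/c2.png',b[:,:,::-1])
```

```text
5.8 q [-0.28  0.47  1.46 -0.    1.21 -0.06] p [566.9 -82.3 180.7] r [3.14  0.    1.356] F [ 0.8  0.7 -0.8] w 50.8 f 0.0
top (418, 235, 22, 23) [ 577.183 -276.714] [31.76  54.686] 48.37602233886719
side (331, 328, 25, 21) [ 576.966 -275.02 ] [45.259 60.092] 47.593936920166016
```

View pics/c2.png

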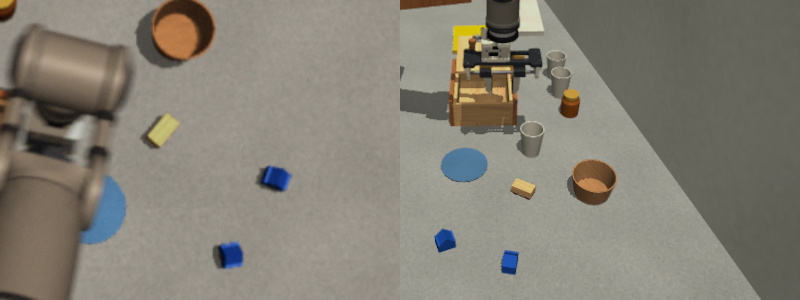

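The house is in the box. What's left is the block at (429,247); it hasn't moved.

Call:
carry_out(plan=[{"tx": 1.7,"ty": -32.5,"tz": 0,"rx": 0,"ry": 0,"rz": -0.086},{"tx": 1.7,"ty": -32.5,"tz": 0,"rx": 0,"ry": 0,"rz": -0.086},{"tx": 1.7,"ty": -32.5,"tz": 0,"rx": 0,"ry": 0,"rz": -0.086},{"tx": 1.7,"ty": -32.5,"tz": 0,"rx": 0,"ry": 0,"rz": -0.086},{"tx": 1.7,"ty": -32.5,"tz": 0,"rx": 0,"ry": 0,"rz": -0.086},{"tx": 1.6,"ty": -32.5,"tz": 0,"rx": 0,"ry": 0,"rz": -0.086},{"tx": 0,"ty": 0,"tz": -40,"rx": 0,"ry": 0,"rz": 0},{"tx": 0,"ty": 0,"tz": -45,"rx": 0,"ry": 0,"rz": 0},{"tx": 0,"ty": 0,"tz": -30,"rx": 0,"ry": 0,"rz": 0},{"tx": 0,"ty": 0,"tz": 0,"rx": 0,"ry": 0,"rz": 0},{"tx": 0,"ty": 0,"tz": 0,"rx": 0,"ry": 0,"rz": 0}], gripper=0.12)

```text
time: 7.0
tool_pos: [577.5, -275.9, 65.4]
tcp_rot: [3.141, -0.0, 0.838]
contact_force: [0.9, -0.4, 0.4]
grip_width: 80.8
finger_force: 0.0
```

Call:
carry_out(plan=[{"tx": 0,"ty": 0,"tz": -25,"rx": 0,"ry": 0,"rz": 0},{"tx": 0,"ty": 0,"tz": -21,"rx": 0,"ry": 0,"rz": 0},{"tx": 0,"ty": 0,"tz": -15,"rx": 0,"ry": 0,"rz": 0},{"tx": 0,"ty": 0,"tz": 0,"rx": 0,"ry": 0,"rz": 0},{"tx": 0,"ty": 0,"tz": 0,"rx": 0,"ry": 0,"rz": 0}])

```text
time: 7.5
tool_pos: [577.9, -276.7, 5.2]
tcp_rot: [3.139, -0.0, 0.838]
contact_force: [0.1, 0.2, -0.2]
grip_width: 80.6
finger_force: 0.0
```

Call:
carry_out(plan=[{"tx": 0,"ty": 0,"tz": 0,"rx": 0,"ry": 0,"rz": 0},{"tx": 0,"ty": 0,"tz": 0,"rx": 0,"ry": 0,"rz": 0},{"tx": 0,"ty": 0,"tz": 0,"rx": 0,"ry": 0,"rz": 0},{"tx": 0,"ty": 0,"tz": 0,"rx": 0,"ry": 0,"rz": 0},{"tx": 0,"ty": 0,"tz": 0,"rx": 0,"ry": 0,"rz": 0},{"tx": 0,"ty": 0,"tz": 30,"rx": 0,"ry": 0,"rz": 0},{"tx": 0,"ty": 0,"tz": 45,"rx": 0,"ry": 0,"rz": 0},{"tx": 0,"ty": 0,"tz": 50,"rx": 0,"ry": 0,"rz": 0},{"tx": 0,"ty": 0,"tz": 50,"rx": 0,"ry": 0,"rz": 0},{"tx": 0,"ty": 0,"tz": 0,"rx": 0,"ry": 0,"rz": 0}], gripper=1)

```text
time: 8.5
tool_pos: [580.2, -278.3, 187.2]
tcp_rot: [3.127, -0.003, 0.838]
contact_force: [0.9, -0.4, -0.3]
grip_width: 53.7
finger_force: 30.0
```

Call:
carry_out(plan=[{"tx": -2,"ty": 43,"tz": 0,"rx": 0,"ry": 0,"rz": 0.057},{"tx": -2,"ty": 43,"tz": 0,"rx": 0,"ry": 0,"rz": 0.057},{"tx": -2,"ty": 43,"tz": 0,"rx": 0,"ry": 0,"rz": 0.057},{"tx": -2,"ty": 43,"tz": 0,"rx": 0,"ry": 0,"rz": 0.057},{"tx": -2,"ty": 43,"tz": 0,"rx": 0,"ry": 0,"rz": 0.057},{"tx": -2,"ty": 43,"tz": 0,"rx": 0,"ry": 0,"rz": 0.057},{"tx": -2,"ty": 43,"tz": 0,"rx": 0,"ry": 0,"rz": 0.057},{"tx": -2,"ty": 43,"tz": 0,"rx": 0,"ry": 0,"rz": 0.057},{"tx": -2,"ty": 42,"tz": 0,"rx": 0,"ry": 0,"rz": 0.057},{"tx": 0,"ty": 0,"tz": 0,"rx": 0,"ry": 0,"rz": 0},{"tx": 0,"ty": 0,"tz": 0,"rx": 0,"ry": 0,"rz": 0}])

```text
time: 9.6
tool_pos: [558.6, 110.4, 178.2]
tcp_rot: [-3.141, 0.001, 1.353]
contact_force: [0.1, -0.2, -1.1]
grip_width: 53.7
finger_force: 30.0
```

Call:
carry_out(plan=[{"tx": 0,"ty": 0,"tz": -40,"rx": 0,"ry": 0,"rz": 0},{"tx": 0,"ty": 0,"tz": -40,"rx": 0,"ry": 0,"rz": 0},{"tx": 0,"ty": 0,"tz": -36,"rx": 0,"ry": 0,"rz": 0},{"tx": 0,"ty": 0,"tz": -20,"rx": 0,"ry": 0,"rz": 0},{"tx": 0,"ty": 0,"tz": 0,"rx": 0,"ry": 0,"rz": 0},{"tx": 0,"ty": 0,"tz": 0,"rx": 0,"ry": 0,"rz": 0}])

```text
time: 10.2
tool_pos: [559.4, 108.5, 43.0]
tcp_rot: [3.141, 0.0, 1.349]
contact_force: [0.3, 0.9, 1.0]
grip_width: 53.8
finger_force: 30.0
```

Call:
carry_out(plan=[{"tx": 0,"ty": 0,"tz": 0,"rx": 0,"ry": 0,"rz": 0},{"tx": 0,"ty": 0,"tz": 0,"rx": 0,"ry": 0,"rz": 0},{"tx": 0,"ty": 0,"tz": 0,"rx": 0,"ry": 0,"rz": 0},{"tx": 0,"ty": 0,"tz": 40,"rx": 0,"ry": 0,"rz": 0},{"tx": 0,"ty": 0,"tz": 50,"rx": 0,"ry": 0,"rz": 0},{"tx": 0,"ty": 0,"tz": 50,"rx": 0,"ry": 0,"rz": 0},{"tx": 0,"ty": -40,"tz": 0,"rx": 0,"ry": 0,"rz": 0},{"tx": -20,"ty": -45,"tz": 10,"rx": 0,"ry": 0,"rz": 0},{"tx": -30,"ty": -40,"tz": 40,"rx": 0,"ry": 0,"rz": 0},{"tx": -40,"ty": -20,"tz": 30,"rx": 0,"ry": 0,"rz": 0},{"tx": -40,"ty": 0,"tz": 0,"rx": 0,"ry": 0,"rz": 0}], gripper=0.25)

```text
time: 11.3
tool_pos: [439.3, -27.3, 255.5]
tcp_rot: [3.133, 0.001, 1.348]
contact_force: [0.4, 0.6, -0.1]
grip_width: 69.1
finger_force: 0.0
```

Run:
```python
from m import *
st()
t=cap('top','t3.png');s=cap('side','s3.png')
b=np.hstack([cv2.resize(t[130:330,150:417],(400,300)),cv2.resize(s[160:310,220:420],(400,300))])
cv2.imwrite('pics/c3.png',b[:,:,::-1])
# kinematic fit
from scipy.optimize import least_squares
D=[json.loads(l) for l in open('log.jsonl')]
Q=np.array([d[0] for d in D]);P=np.array([d[1] for d in D])
r=np.hypot(P[:,0],P[:,1]);a=Q[:,1];b_=Q[:,1]+Q[:,2]
A=np.vstack([np.c_[np.sin(a),np.sin(b_),-np.cos(b_),1+0*a,0*a],np.c_[np.cos(a),np.cos(b_),np.sin(b_),0*a,1+0*a]])
for q,p,x in zip(Q,P,r): print(q,p,x,np.arctan2(p[1],p[0])-q[0])
```

```text
11.3 q [-0.24  0.16  1.69 -0.    1.28 -0.01] p [439.3 -27.3 255.5] r [3.133 0.001 1.348] F [ 0.4  0.6 -0.1] w 69.1 f 0.0
[-1.253  0.343  1.525 -0.     1.275 -0.146] [ 234.767 -469.191  226.117] 524.6485423517155 0.14612279220760005
[-0.819  0.62   1.527 -0.     0.995 -0.511] [ 456.651 -376.325   70.786] 591.7355361081048 0.12943878444627077
[-0.278  0.467  1.461 -0.     1.212 -0.063] [566.91  -82.281 180.682] 572.8502520278046 0.1337314688766297
[-0.236  0.156  1.694 -0.001  1.283 -0.013] [439.348 -27.289 255.463] 440.1947702797493 0.17398301249911596
```

View pics/c3.png

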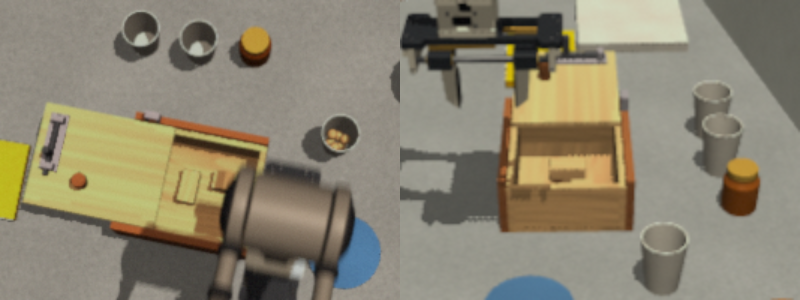

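House and wagon are both in the box; the cup with the beads is at crop (340,133). Before planning the pour I'll tilt the tool a little to see how the wrist joints respond, and refine the cup position.

Call:
carry_out(plan=[{"tx": 0,"ty": 0,"tz": 0,"rx": 0.0976,"ry": -0.0218,"rz": 0},{"tx": 0,"ty": 0,"tz": 0,"rx": 0.0976,"ry": -0.0218,"rz": 0},{"tx": 0,"ty": 0,"tz": 0,"rx": 0.0976,"ry": -0.0218,"rz": 0},{"tx": 0,"ty": 0,"tz": 0,"rx": 0,"ry": 0,"rz": 0}], gripper=0.1)

```text
time: 11.8
tool_pos: [438.6, -26.4, 251.5]
tcp_rot: [-3.141, -0.301, 1.347]
contact_force: [0.1, -1.2, -0.1]
grip_width: 82.5
finger_force: 0.0
```

Run:
```python
from m import *
st()
t=cv2.imread('pics/t3.png')[:,:,::-1].copy();s=cv2.imread('pics/s3.png')[:,:,::-1].copy()
def cup(n,im,roi):
    x,y,w,h=roi; hsv=cv2.cvtColor(im,cv2.COLOR_RGB2HSV)[y:y+h,x:x+w]
    print(n,hsv[::4,w//2].tolist()); 
# rim by eye: zoomed crops
a=cv2.resize(t[195:245,350:400],(400,400),interpolation=cv2.INTER_CUBIC);b=cv2.resize(s[262:312,327:377],(400,400),interpolation=cv2.INTER_CUBIC)
cv2.imwrite('pics/c4.png',np.hstack([a,b])[:,:,::-1])
```

```text
11.8 q [-0.45  0.17  1.73  0.3   1.32 -0.32] p [438.6 -26.4 251.5] r [-3.141 -0.301  1.347] F [ 0.1 -1.2 -0.1] w 82.5 f 0.0
```

View pics/c4.png

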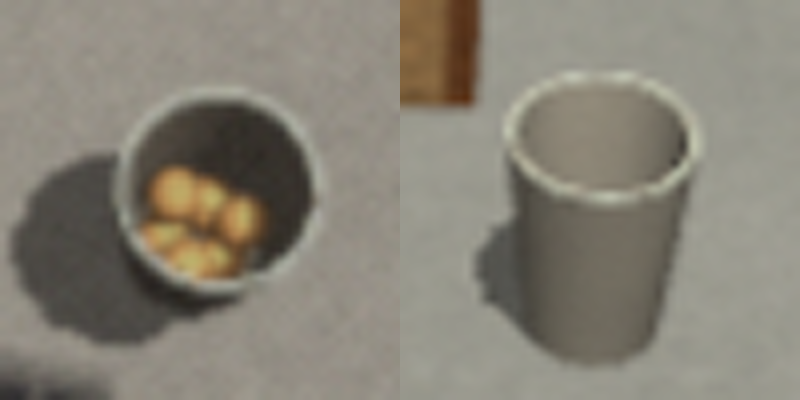

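Run:
```python
from m import *
a=onz('top',(377.3,219),85);b=onz('side',(352.4,279.3),85)
c1,v1=ray('top',(377.3,219));c2,v2=ray('side',(352.4,279.3))
M=np.c_[v1,-v2];k=np.linalg.lstsq(M,c2-c1,rcond=None)[0]
print(a,b,c1+v1*k[0],c2+v2*k[1])
c=(a+b)/2; l=np.array([.218,.976,0]);z=np.array([0,0,1]);B=(l+z)*.7071
g=np.array([c[0],c[1],55])-14.8*B
p=bot.get_obs()['tool_pos'];print('grasp',g,'pre',g+110*B,'delta',g+110*B-p)
```

```text
[ 636.466 -143.703   85.   ] [ 638.238 -145.626   85.   ] [ 636.847 -143.905   83.217] [ 638.759 -144.187   83.657]
grasp [ 635.071 -154.878   44.535] pre [652.027 -78.964 122.316] delta [ 213.405  -52.583 -129.186]
```

Call:
carry_out(plan=[{"tx": 20,"ty": -5,"tz": 0,"rx": -0.096,"ry": 0.0214,"rz": 0},{"tx": 20,"ty": -5,"tz": 0,"rx": -0.096,"ry": 0.0214,"rz": 0},{"tx": 20,"ty": -5,"tz": 0,"rx": -0.096,"ry": 0.0214,"rz": 0},{"tx": 20,"ty": -5,"tz": 0,"rx": -0.096,"ry": 0.0214,"rz": 0},{"tx": 20,"ty": -5,"tz": 0,"rx": -0.096,"ry": 0.0214,"rz": 0},{"tx": 20,"ty": -5,"tz": 0,"rx": -0.096,"ry": 0.0214,"rz": 0},{"tx": 20,"ty": -5,"tz": 0,"rx": -0.096,"ry": 0.0214,"rz": 0},{"tx": 20,"ty": -5,"tz": 0,"rx": -0.096,"ry": 0.0214,"rz": 0},{"tx": 20,"ty": -5,"tz": 0,"rx": -0.096,"ry": 0.0214,"rz": 0},{"tx": 20,"ty": -5,"tz": 0,"rx": -0.096,"ry": 0.0214,"rz": 0},{"tx": 13,"ty": -2.5,"tz": 0,"rx": -0.096,"ry": 0.0214,"rz": 0},{"tx": 0,"ty": 0,"tz": 0,"rx": 0,"ry": 0,"rz": 0}], gripper=0)

```text
time: 13.0
tool_pos: [652.8, -74.4, 248.2]
tcp_rot: [-3.139, 0.785, 1.357]
contact_force: [-0.8, 1.2, -1.0]
grip_width: 92.0
finger_force: 0.0
```

```bash
cat >> h.py <<'E'
from scipy.spatial.transform import Rotation as Ro
def axes():
    o=bot.get_obs();M=Ro.from_euler('xyz',o['tcp_rot']).as_matrix();return np.array(o['tool_pos']),M
E
python3 - <<'E'
from m import *
st();p,M=axes();print('b',-M[:,2],'ty',M[:,1]); B=-M[:,2]
g=np.array([637.3,-144.5,55])-14.8*B;print('pre',g+110*B-p,'grasp from pre',-110*B)
E
```

```text
13.0 q [ 0.1   0.76  1.   -0.74  1.65  0.35] p [652.8 -74.4 248.2] r [-3.139  0.785  1.357] F [-0.8  1.2 -1. ] w 92.0 f 0.0
b [0.153 0.69  0.707] ty [ 0.977 -0.214 -0.002]
pre [  -1.02    -4.331 -125.918] grasp from pre [-16.785 -75.953 -77.778]
```

Call:
carry_out(plan=[{"tx": -1,"ty": -4,"tz": -26,"rx": 0,"ry": 0,"rz": 0},{"tx": 0,"ty": 0,"tz": -35,"rx": 0,"ry": 0,"rz": 0},{"tx": 0,"ty": 0,"tz": -35,"rx": 0,"ry": 0,"rz": 0},{"tx": 0,"ty": 0,"tz": -30,"rx": 0,"ry": 0,"rz": 0},{"tx": 0,"ty": 0,"tz": 0,"rx": 0,"ry": 0,"rz": 0},{"tx": 0,"ty": 0,"tz": 0,"rx": 0,"ry": 0,"rz": 0}])

```text
time: 13.6
tool_pos: [650.9, -81.2, 127.3]
tcp_rot: [3.138, 0.781, 1.349]
contact_force: [0.3, 0.2, 0.3]
grip_width: 91.8
finger_force: 0.0
```

Run:
```python
from m import *
st();p,M=axes(); B=-M[:,2]
g=np.array([637.3,-144.5,55])-14.8*B;print('to grasp',g-p)
t=cap('top');s=cap('side')
b=np.hstack([cv2.resize(t[130:330,250:517],(400,300)),cv2.resize(s[160:340,220:460],(400,300))])
cv2.imwrite('pics/c5.png',b[:,:,::-1])
```

```text
13.6 q [ 0.09  0.86  1.14 -0.74  1.47  0.52] p [650.9 -81.2 127.3] r [3.138 0.781 1.349] F [0.3 0.2 0.3] w 91.8 f 0.0
to grasp [-15.849 -73.505 -82.801]
```

View pics/c5.png

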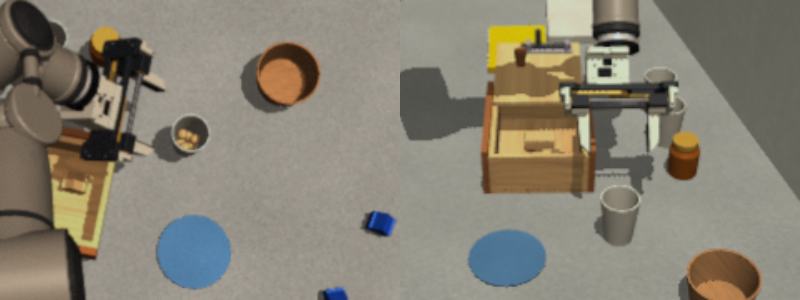

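The open fingers straddle the cup's line: tips at crop (150,80) and (140,150), cup at (190,135). I'm going in along the tool axis.

Call:
carry_out(plan=[{"tx": -2.7,"ty": -12.3,"tz": -13,"rx": 0,"ry": 0,"rz": 0},{"tx": -2.7,"ty": -12.3,"tz": -13,"rx": 0,"ry": 0,"rz": 0},{"tx": -2.7,"ty": -12.3,"tz": -13,"rx": 0,"ry": 0,"rz": 0},{"tx": -2.7,"ty": -12.3,"tz": -13,"rx": 0,"ry": 0,"rz": 0},{"tx": -2.7,"ty": -12.3,"tz": -14,"rx": 0,"ry": 0,"rz": 0},{"tx": -2.3,"ty": -12,"tz": -15,"rx": 0,"ry": 0,"rz": 0},{"tx": 0,"ty": 0,"tz": 0,"rx": 0,"ry": 0,"rz": 0},{"tx": 0,"ty": 0,"tz": 0,"rx": 0,"ry": 0,"rz": 0}])

```text
time: 14.5
tool_pos: [635.6, -154.9, 46.6]
tcp_rot: [3.137, 0.782, 1.347]
contact_force: [0.4, 0.8, 0.9]
grip_width: 91.8
finger_force: 0.0
```

Call:
carry_out(plan=[{"tx": 0,"ty": 0,"tz": 0,"rx": 0,"ry": 0,"rz": 0},{"tx": 0,"ty": 0,"tz": 0,"rx": 0,"ry": 0,"rz": 0},{"tx": 0,"ty": 0,"tz": 0,"rx": 0,"ry": 0,"rz": 0},{"tx": 0,"ty": 0,"tz": 0,"rx": 0,"ry": 0,"rz": 0},{"tx": 0,"ty": 0,"tz": 0,"rx": 0,"ry": 0,"rz": 0},{"tx": 0,"ty": 0,"tz": 0,"rx": 0,"ry": 0,"rz": 0},{"tx": 0,"ty": 0,"tz": 0,"rx": 0,"ry": 0,"rz": 0}], gripper=1)

```text
time: 15.2
tool_pos: [634.8, -154.9, 45.1]
tcp_rot: [3.14, 0.782, 1.35]
contact_force: [-0.3, 0.6, 2.6]
grip_width: 59.3
finger_force: 29.6
```

Run:
```python
from m import *
st();p,M=axes(); B=-M[:,2];print(p+14.8*B)
```

```text
15.2 q [-0.02  0.92  1.28 -0.81  1.26  0.59] p [ 634.8 -154.9   45.1] r [3.14  0.782 1.35 ] F [-0.3  0.6  2.6] w 59.3 f 29.6
[ 637.022 -144.723   55.598]
```

Call:
carry_out(plan=[{"tx": 0,"ty": 0,"tz": 10,"rx": 0,"ry": 0,"rz": 0},{"tx": 0,"ty": 0,"tz": 20,"rx": 0,"ry": 0,"rz": 0},{"tx": 0,"ty": 0,"tz": 30,"rx": 0,"ry": 0,"rz": 0},{"tx": 0,"ty": 0,"tz": 30,"rx": 0,"ry": 0,"rz": 0},{"tx": 0,"ty": 0,"tz": 30,"rx": 0,"ry": 0,"rz": 0},{"tx": 0,"ty": 0,"tz": 20,"rx": 0,"ry": 0,"rz": 0},{"tx": 0,"ty": 0,"tz": 10,"rx": 0,"ry": 0,"rz": 0},{"tx": 0,"ty": 0,"tz": 0,"rx": 0,"ry": 0,"rz": 0}])

```text
time: 16.0
tool_pos: [635.1, -154.9, 196.4]
tcp_rot: [3.137, 0.781, 1.348]
contact_force: [0.8, -0.3, -0.9]
grip_width: 59.4
finger_force: 29.8
```

Call:
carry_out(plan=[{"tx": -3,"ty": 10,"tz": 0,"rx": 0,"ry": 0,"rz": 0},{"tx": -5,"ty": 20,"tz": 0,"rx": 0,"ry": 0,"rz": 0},{"tx": -8,"ty": 30,"tz": 0,"rx": 0,"ry": 0,"rz": 0},{"tx": -8,"ty": 30,"tz": 0,"rx": 0,"ry": 0,"rz": 0},{"tx": -8,"ty": 30,"tz": 0,"rx": 0,"ry": 0,"rz": 0},{"tx": -8,"ty": 30,"tz": 0,"rx": 0,"ry": 0,"rz": 0},{"tx": -8,"ty": 30,"tz": 0,"rx": 0,"ry": 0,"rz": 0},{"tx": -8,"ty": 30,"tz": 0,"rx": 0,"ry": 0,"rz": 0},{"tx": -8,"ty": 30,"tz": 0,"rx": 0,"ry": 0,"rz": 0},{"tx": -5,"ty": 20,"tz": 0,"rx": 0,"ry": 0,"rz": 0},{"tx": -3,"ty": 10,"tz": 0,"rx": 0,"ry": 0,"rz": 0},{"tx": 0,"ty": 0,"tz": 0,"rx": 0,"ry": 0,"rz": 0}])

```text
time: 17.2
tool_pos: [562.3, 116.5, 194.2]
tcp_rot: [-3.141, 0.783, 1.353]
contact_force: [1.2, -0.3, -2.4]
grip_width: 59.6
finger_force: 29.8
```

Run:
```python
from m import *
st();p,M=axes(); B=-M[:,2];print(p+14.8*B)
s=cap('side');t=cap('top')
b=np.hstack([cv2.resize(t[100:340,150:470],(400,300)),cv2.resize(s[100:340,180:500],(400,300))])
cv2.imwrite('pics/c6.png',b[:,:,::-1])
```

```text
17.2 q [ 0.39  0.76  1.14 -0.62  1.72  0.67] p [562.3 116.5 194.2] r [-3.141  0.783  1.353] F [ 1.2 -0.3 -2.4] w 59.6 f 29.8
[564.545 126.652 204.738]
```

View pics/c6.png

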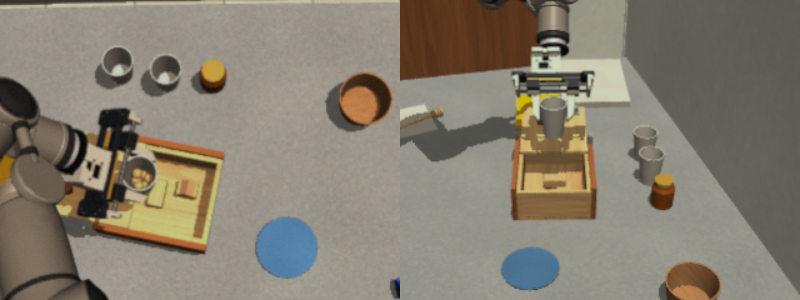

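Call:
carry_out(plan=[{"tx": 0.2,"ty": 1,"tz": -2,"rx": 0.0977,"ry": -0.0214,"rz": 0},{"tx": 0.2,"ty": 1,"tz": -2,"rx": 0.0977,"ry": -0.0214,"rz": 0},{"tx": 0.2,"ty": 1,"tz": -2,"rx": 0.0977,"ry": -0.0214,"rz": 0},{"tx": 0.2,"ty": 1,"tz": -2,"rx": 0.0977,"ry": -0.0214,"rz": 0},{"tx": 0.2,"ty": 1,"tz": -2,"rx": 0.0977,"ry": -0.0214,"rz": 0},{"tx": 0.2,"ty": 1,"tz": -2,"rx": 0.0977,"ry": -0.0214,"rz": 0},{"tx": 0.2,"ty": 1,"tz": -2,"rx": 0.0977,"ry": -0.0214,"rz": 0},{"tx": 0.2,"ty": 1,"tz": -2,"rx": 0.0977,"ry": -0.0214,"rz": 0},{"tx": 0.2,"ty": 1,"tz": -2,"rx": 0.0977,"ry": -0.0214,"rz": 0},{"tx": 0.2,"ty": 1,"tz": -2,"rx": 0.0977,"ry": -0.0214,"rz": 0},{"tx": 0.2,"ty": 1,"tz": -2,"rx": 0.0977,"ry": -0.0214,"rz": 0},{"tx": 0,"ty": 0,"tz": 0,"rx": 0,"ry": 0,"rz": 0}])

```text
time: 18.5
tool_pos: [564.3, 122.4, 171.9]
tcp_rot: [-3.136, -0.318, 1.345]
contact_force: [-0.1, 0.6, -0.5]
grip_width: 59.2
finger_force: 29.6
```

```bash
cat >> m.py <<'E'
def cupst():
    st();p,M=axes();B=-M[:,2];l=np.array([.214,.977,0]);ex=np.array([.977,-.214,0])
    P=p+14.8*B; an=np.degrees(np.arctan2(B@l,B[2]));ti=45-an
    c=np.array([0,0,1])*np.cos(np.radians(ti))-l*np.sin(np.radians(ti))
    d=P-[558,102,0];print('b ang left',an,'tilt',ti,'P55 box',d@ex,d@l,P[2],'rim box y,z',(d+30*c)@l,(P+30*c)[2], 'B.e',B@ex)
E
python3 -c "
from m import *
cupst()"
```

```text
18.5 q [-0.09  0.44  1.58  0.35  1.11 -0.03] p [564.3 122.4 171.9] r [-3.136 -0.318  1.345] F [-0.1  0.6 -0.5] w 59.2 f 29.6
b ang left -18.21360618208632 tilt 63.21360618208632 P55 box 1.8280274723431904 16.661595350953448 185.9863479862724 rim box y,z -10.127894335854817 199.5063148833313 B.e 0.0026618771756042187
```

Call:
carry_out(plan=[{"tx": 0.3,"ty": 1.5,"tz": -1.5,"rx": 0.08,"ry": -0.0175,"rz": 0},{"tx": 0.3,"ty": 1.5,"tz": -1.5,"rx": 0.08,"ry": -0.0175,"rz": 0},{"tx": 0.3,"ty": 1.5,"tz": -1.5,"rx": 0.08,"ry": -0.0175,"rz": 0},{"tx": 0.3,"ty": 1.5,"tz": -1.5,"rx": 0.08,"ry": -0.0175,"rz": 0},{"tx": 0.3,"ty": 1.5,"tz": -1.5,"rx": 0.08,"ry": -0.0175,"rz": 0},{"tx": 0.3,"ty": 1.5,"tz": -1.5,"rx": 0.08,"ry": -0.0175,"rz": 0},{"tx": 0.3,"ty": 1.5,"tz": -1.5,"rx": 0.08,"ry": -0.0175,"rz": 0},{"tx": 0.3,"ty": 1.5,"tz": -1.5,"rx": 0.08,"ry": -0.0175,"rz": 0},{"tx": 0.3,"ty": 1.5,"tz": -1.5,"rx": 0.08,"ry": -0.0175,"rz": 0},{"tx": 0.3,"ty": 1.5,"tz": -1.5,"rx": 0.08,"ry": -0.0175,"rz": 0},{"tx": 0.3,"ty": 1.5,"tz": -1.5,"rx": 0.08,"ry": -0.0175,"rz": 0},{"tx": 0,"ty": 0,"tz": 0,"rx": 0,"ry": 0,"rz": 0}])

```text
time: 19.7
tool_pos: [567.3, 142.1, 154.1]
tcp_rot: [-3.112, -1.218, 1.33]
contact_force: [-1.3, 0.0, -0.8]
grip_width: 59.0
finger_force: 29.6
```

Run:
```python
from m import *
cupst()
s=cap('side');t=cap('top')
b=np.hstack([cv2.resize(t[130:330,150:417],(400,300)),cv2.resize(s[130:310,200:440],(400,300))])
cv2.imwrite('pics/c7.png',b[:,:,::-1])
```

```text
19.7 q [-0.43  0.73  1.79  1.19  1.41 -0.95] p [567.3 142.1 154.1] r [-3.112 -1.218  1.33 ] F [-1.3  0.  -0.8] w 59.0 f 29.6
b ang left -69.80363774460827 tilt 114.80363774460827 P55 box 0.5904087429264235 27.323784549202653 159.16218492395598 rim box y,z 0.08240861555429699 146.57689341526563 B.e 0.005780494874300657
```

View pics/c7.png

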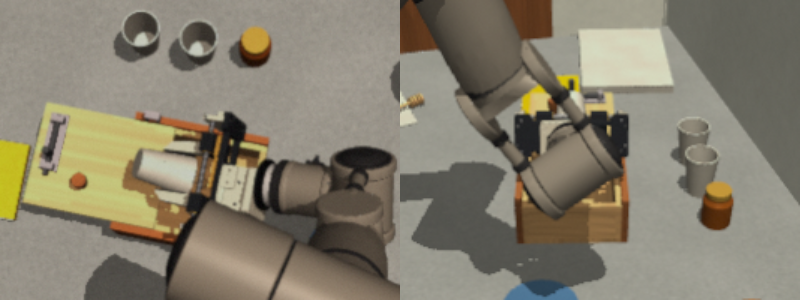

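Call:
carry_out(plan=[{"tx": 0,"ty": 0,"tz": 0.5,"rx": 0.07,"ry": -0.0153,"rz": 0},{"tx": 0,"ty": 0,"tz": 0.5,"rx": 0.07,"ry": -0.0153,"rz": 0},{"tx": 0,"ty": 0,"tz": 0.5,"rx": 0.07,"ry": -0.0153,"rz": 0},{"tx": 0,"ty": 0,"tz": 0,"rx": 0,"ry": 0,"rz": 0},{"tx": 0,"ty": 0,"tz": 0,"rx": 0,"ry": 0,"rz": 0},{"tx": 0,"ty": 0,"tz": 0,"rx": 0,"ry": 0,"rz": 0},{"tx": 0,"ty": 0,"tz": 0,"rx": 0,"ry": 0,"rz": 0},{"tx": 0,"ty": 0,"tz": 0,"rx": 0,"ry": 0,"rz": 0},{"tx": 0,"ty": 0,"tz": 0,"rx": 0,"ry": 0,"rz": 0},{"tx": 0,"ty": 0,"tz": 0,"rx": 0,"ry": 0,"rz": 0},{"tx": 0,"ty": 0,"tz": 0,"rx": 0,"ry": 0,"rz": 0},{"tx": 0,"ty": 0,"tz": 0,"rx": 0,"ry": 0,"rz": 0}])

```text
time: 21.0
tool_pos: [568.2, 142.6, 157.7]
tcp_rot: [-3.112, -1.434, 1.328]
contact_force: [0.2, -0.1, -0.1]
grip_width: 59.2
finger_force: 29.6
```

Call:
carry_out(plan=[{"tx": 0,"ty": 0,"tz": 5,"rx": -0.0977,"ry": 0.0214,"rz": 0},{"tx": 0,"ty": 0,"tz": 5,"rx": -0.0977,"ry": 0.0214,"rz": 0},{"tx": 0,"ty": 0,"tz": 5,"rx": -0.0977,"ry": 0.0214,"rz": 0},{"tx": 0,"ty": 0,"tz": 5,"rx": -0.0977,"ry": 0.0214,"rz": 0},{"tx": 0,"ty": 0,"tz": 5,"rx": -0.0977,"ry": 0.0214,"rz": 0},{"tx": 0,"ty": 0,"tz": 5,"rx": -0.0977,"ry": 0.0214,"rz": 0},{"tx": 0,"ty": 0,"tz": 5,"rx": -0.0977,"ry": 0.0214,"rz": 0},{"tx": 0,"ty": 0,"tz": 5,"rx": -0.0977,"ry": 0.0214,"rz": 0},{"tx": 0,"ty": 0,"tz": 5,"rx": -0.0977,"ry": 0.0214,"rz": 0},{"tx": 0,"ty": 0,"tz": 5,"rx": -0.0977,"ry": 0.0214,"rz": 0},{"tx": 0,"ty": 0,"tz": 5,"rx": -0.0977,"ry": 0.0214,"rz": 0},{"tx": 0,"ty": 0,"tz": 0,"rx": -0.0977,"ry": 0.0214,"rz": 0}])

```text
time: 22.2
tool_pos: [568.4, 142.5, 214.0]
tcp_rot: [-3.14, -0.23, 1.351]
contact_force: [-0.7, 0.4, -0.6]
grip_width: 59.0
finger_force: 29.7
```

Call:
carry_out(plan=[{"tx": 0,"ty": 0,"tz": 0,"rx": -0.0977,"ry": 0.0214,"rz": 0},{"tx": 0,"ty": 0,"tz": 0,"rx": -0.0977,"ry": 0.0214,"rz": 0},{"tx": 0,"ty": 0,"tz": 0,"rx": -0.0977,"ry": 0.0214,"rz": 0},{"tx": 0,"ty": 0,"tz": 0,"rx": -0.0977,"ry": 0.0214,"rz": 0},{"tx": 0,"ty": 0,"tz": 0,"rx": -0.0977,"ry": 0.0214,"rz": 0},{"tx": 0,"ty": 0,"tz": 0,"rx": -0.0977,"ry": 0.0214,"rz": 0},{"tx": 0,"ty": 0,"tz": 0,"rx": -0.0977,"ry": 0.0214,"rz": 0},{"tx": 0,"ty": 0,"tz": 0,"rx": -0.0977,"ry": 0.0214,"rz": 0},{"tx": 0,"ty": 0,"tz": 0,"rx": -0.0977,"ry": 0.0214,"rz": 0},{"tx": 0,"ty": 0,"tz": 0,"rx": -0.0977,"ry": 0.0214,"rz": 0},{"tx": 0,"ty": 0,"tz": 0,"rx": 0,"ry": 0,"rz": 0},{"tx": 0,"ty": 0,"tz": 0,"rx": 0,"ry": 0,"rz": 0}])

```text
time: 23.4
tool_pos: [568.0, 142.9, 211.9]
tcp_rot: [-3.14, 0.765, 1.352]
contact_force: [-0.2, -0.3, 0.1]
grip_width: 59.6
finger_force: 29.7
```

Run:
```python
from m import *
cupst()
s=cap('side');t=cap('top')
b=np.hstack([cv2.resize(t[130:330,150:417],(400,300)),cv2.resize(s[100:340,180:500],(400,300))])
cv2.imwrite('pics/c8.png',b[:,:,::-1])
```

```text
23.4 q [ 0.42  0.77  1.06 -0.6   1.78  0.65] p [568.  142.9 211.9] r [-3.14   0.765  1.352] F [-0.2 -0.3  0.1] w 59.6 f 29.7
b ang left 43.82475028545885 tilt 1.1752497145411525 P55 box 1.1081119232502967 52.330835014799305 222.62535608145342 rim box y,z 51.71531887575259 252.6190451846906 B.e 0.0033780586159380677
```

View pics/c8.png

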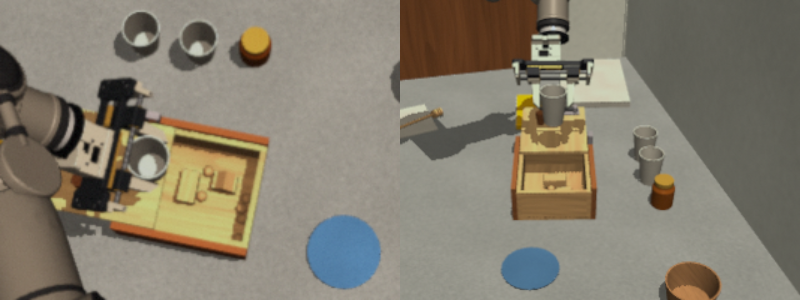

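Call:
carry_out(plan=[{"tx": -6,"ty": -15,"tz": 0,"rx": -0.01,"ry": 0.002,"rz": 0},{"tx": -12,"ty": -31,"tz": 0,"rx": -0.01,"ry": 0.002,"rz": 0},{"tx": -12,"ty": -31,"tz": 0,"rx": 0,"ry": 0,"rz": 0},{"tx": -12,"ty": -31,"tz": 0,"rx": 0,"ry": 0,"rz": 0},{"tx": -12,"ty": -31,"tz": 0,"rx": 0,"ry": 0,"rz": 0},{"tx": -12,"ty": -31,"tz": 0,"rx": 0,"ry": 0,"rz": 0},{"tx": -12,"ty": -31,"tz": 0,"rx": 0,"ry": 0,"rz": 0},{"tx": -12,"ty": -31,"tz": 0,"rx": 0,"ry": 0,"rz": 0},{"tx": -12,"ty": -31,"tz": 0,"rx": 0,"ry": 0,"rz": 0},{"tx": -12,"ty": -31,"tz": 0,"rx": 0,"ry": 0,"rz": 0},{"tx": -4,"ty": -10,"tz": 0,"rx": 0,"ry": 0,"rz": 0},{"tx": 0,"ty": 0,"tz": 0,"rx": 0,"ry": 0,"rz": 0}])

```text
time: 24.7
tool_pos: [449.4, -162.7, 213.8]
tcp_rot: [3.137, 0.786, 1.344]
contact_force: [-0.7, 0.4, -0.1]
grip_width: 59.3
finger_force: 29.7
```

Call:
carry_out(plan=[{"tx": 0,"ty": 0,"tz": -20,"rx": 0,"ry": 0,"rz": 0},{"tx": 0,"ty": 0,"tz": -30,"rx": 0,"ry": 0,"rz": 0},{"tx": 0,"ty": 0,"tz": -30,"rx": 0,"ry": 0,"rz": 0},{"tx": 0,"ty": 0,"tz": -25,"rx": 0,"ry": 0,"rz": 0},{"tx": 0,"ty": 0,"tz": -15,"rx": 0,"ry": 0,"rz": 0},{"tx": 0,"ty": 0,"tz": 0,"rx": 0,"ry": 0,"rz": 0},{"tx": 0,"ty": 0,"tz": 0,"rx": 0,"ry": 0,"rz": 0},{"tx": 0,"ty": 0,"tz": 0,"rx": 0,"ry": 0,"rz": 0}])

```text
time: 25.5
tool_pos: [451.1, -161.1, 93.8]
tcp_rot: [3.137, 0.786, 1.348]
contact_force: [0.1, 0.1, -0.6]
grip_width: 59.4
finger_force: 29.7
```

Run:
```python
from m import *
cupst();p,M=axes();print(p-14.8*M[:,2])
s=cap('side');t=cap('top')
b=np.hstack([cv2.resize(t[180:340,200:414],(400,300)),cv2.resize(s[200:350,200:400],(400,300))])
cv2.imwrite('pics/c9.png',b[:,:,::-1])
```

```text
25.5 q [-0.04  0.61  1.84 -0.9   1.09  0.78] p [ 451.1 -161.1   93.8] r [3.137 0.786 1.348] F [ 0.1  0.1 -0.6] w 59.4 f 29.7
b ang left 45.058926843668786 tilt -0.05892684366878598 P55 box -48.10308099803483 -269.42815149792193 104.27874624195604 rim box y,z -269.3972874526106 134.2787303757783 B.e 0.00035931543658895837
[ 453.38  -150.855  104.279]
```

View pics/c9.png

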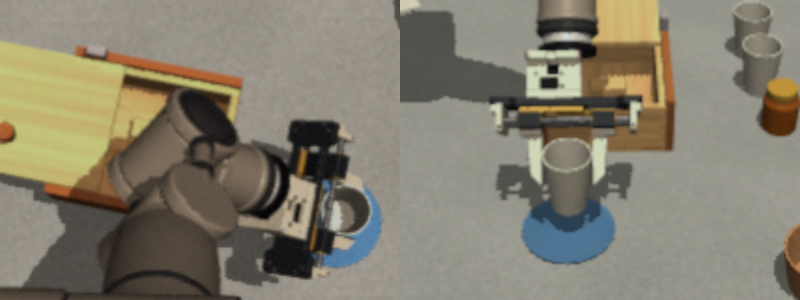

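Call:
carry_out(plan=[{"tx": 0,"ty": 0,"tz": -12,"rx": 0,"ry": 0,"rz": 0},{"tx": 0,"ty": 0,"tz": -12,"rx": 0,"ry": 0,"rz": 0},{"tx": 0,"ty": 0,"tz": -9,"rx": 0,"ry": 0,"rz": 0},{"tx": 0,"ty": 0,"tz": 0,"rx": 0,"ry": 0,"rz": 0},{"tx": 0,"ty": 0,"tz": 0,"rx": 0,"ry": 0,"rz": 0}])

```text
time: 26.1
tool_pos: [450.0, -161.5, 59.3]
tcp_rot: [-3.141, 0.787, 1.351]
contact_force: [-0.4, -0.8, -0.9]
grip_width: 59.2
finger_force: 29.7
```

```bash
python3 -c "
from m import *
cupst();p,M=axes();print(p-14.8*M[:,2])"
```

```text
26.1 q [-0.04  0.67  1.85 -0.93  1.05  0.85] p [ 450.  -161.5   59.3] r [-3.141  0.787  1.351] F [-0.4 -0.8 -0.9] w 59.2 f 29.7
b ang left 45.100706241800054 tilt -0.10070624180005439 P55 box -49.11374654230219 -270.0728742039009 69.7614407152273 rim box y,z -270.02012742901707 99.76139437494655 B.e 0.0032588840375119277
[ 452.255 -151.269   69.761]
```

Call:
carry_out(plan=[{"tx": 0,"ty": 0,"tz": -4,"rx": 0,"ry": 0,"rz": 0},{"tx": 0,"ty": 0,"tz": -4,"rx": 0,"ry": 0,"rz": 0},{"tx": 0,"ty": 0,"tz": 0,"rx": 0,"ry": 0,"rz": 0},{"tx": 0,"ty": 0,"tz": 0,"rx": 0,"ry": 0,"rz": 0},{"tx": 0,"ty": 0,"tz": 0,"rx": 0,"ry": 0,"rz": 0}])

```text
time: 26.6
tool_pos: [450.3, -161.4, 51.9]
tcp_rot: [3.14, 0.787, 1.35]
contact_force: [0.2, -0.1, -0.5]
grip_width: 59.3
finger_force: 29.7
```

Call:
carry_out(plan=[{"tx": 0,"ty": 0,"tz": -1,"rx": 0,"ry": 0,"rz": 0},{"tx": 0,"ty": 0,"tz": 0,"rx": 0,"ry": 0,"rz": 0},{"tx": 0,"ty": 0,"tz": 0,"rx": 0,"ry": 0,"rz": 0}])

```text
time: 26.9
tool_pos: [450.4, -161.5, 51.2]
tcp_rot: [3.139, 0.787, 1.349]
contact_force: [-0.3, 1.6, 3.4]
grip_width: 59.2
finger_force: 29.6
```

Call:
carry_out(plan=[{"tx": 0,"ty": 0,"tz": 0,"rx": 0,"ry": 0,"rz": 0},{"tx": 0,"ty": 0,"tz": 0,"rx": 0,"ry": 0,"rz": 0},{"tx": 0,"ty": 0,"tz": 0,"rx": 0,"ry": 0,"rz": 0},{"tx": 0,"ty": 0,"tz": 0,"rx": 0,"ry": 0,"rz": 0},{"tx": 0,"ty": 0,"tz": 0,"rx": 0,"ry": 0,"rz": 0},{"tx": 1.5,"ty": 6.9,"tz": 7,"rx": 0,"ry": 0,"rz": 0},{"tx": 3,"ty": 13.8,"tz": 14,"rx": 0,"ry": 0,"rz": 0},{"tx": 3,"ty": 13.8,"tz": 14,"rx": 0,"ry": 0,"rz": 0},{"tx": 3,"ty": 13.8,"tz": 14,"rx": 0,"ry": 0,"rz": 0},{"tx": 3,"ty": 13.8,"tz": 14,"rx": 0,"ry": 0,"rz": 0},{"tx": 3,"ty": 13.8,"tz": 20,"rx": 0,"ry": 0,"rz": 0},{"tx": 0,"ty": 0,"tz": 20,"rx": 0,"ry": 0,"rz": 0}], gripper=0)

```text
time: 28.1
tool_pos: [467.2, -83.6, 154.8]
tcp_rot: [3.14, 0.786, 1.352]
contact_force: [0.5, -0.7, 0.7]
grip_width: 92.0
finger_force: 0.0
```

Call:
carry_out(plan=[{"tx": 0,"ty": 0,"tz": 40,"rx": 0.08,"ry": -0.0175,"rz": 0},{"tx": 0,"ty": 0,"tz": 40,"rx": 0.08,"ry": -0.0175,"rz": 0},{"tx": 0,"ty": 0,"tz": 20,"rx": 0.08,"ry": -0.0175,"rz": 0},{"tx": 0,"ty": 10,"tz": 0,"rx": 0.08,"ry": -0.0175,"rz": 0},{"tx": 0,"ty": 20,"tz": 0,"rx": 0.08,"ry": -0.0175,"rz": 0},{"tx": -10,"ty": 40,"tz": 0,"rx": 0.08,"ry": -0.0175,"rz": 0},{"tx": -10,"ty": 45,"tz": 0,"rx": 0.08,"ry": -0.0175,"rz": 0},{"tx": -10,"ty": 45,"tz": 0,"rx": 0.08,"ry": -0.0175,"rz": 0},{"tx": 0,"ty": 45,"tz": 0,"rx": 0.08,"ry": -0.0175,"rz": 0},{"tx": 0,"ty": 45,"tz": 0,"rx": 0.048,"ry": -0.0105,"rz": 0},{"tx": 0,"ty": 45,"tz": 0,"rx": 0,"ry": 0,"rz": 0},{"tx": 0,"ty": 0,"tz": 0,"rx": 0,"ry": 0,"rz": 0}])

```text
time: 29.3
tool_pos: [435.7, 213.9, 254.3]
tcp_rot: [-3.139, -0.002, 1.357]
contact_force: [-0.7, -0.7, -1.1]
grip_width: 91.9
finger_force: 0.0
```

Run:
```python
from m import *
st()
s=cap('side');t=cap('top','t10.png')
b=np.hstack([cv2.resize(t[160:360,180:447],(400,300)),cv2.resize(s[160:400,200:520],(400,300))])
cv2.imwrite('pics/c10.png',b[:,:,::-1])
```

```text
29.3 q [0.3  0.25 1.58 0.   1.32 0.51] p [435.7 213.9 254.3] r [-3.139 -0.002  1.357] F [-0.7 -0.7 -1.1] w 91.9 f 0.0
```

View pics/c10.png

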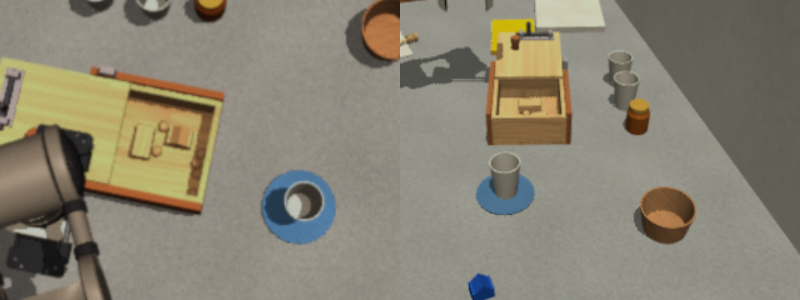

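Everything is in the box, and the cup stands upright and empty on the plate (crop (303,200)). Next the lid knob.

Call:
carry_out(plan=[{"tx": 15,"ty": 7.5,"tz": 0,"rx": 0,"ry": 0,"rz": 0},{"tx": 25,"ty": 12,"tz": 0,"rx": 0,"ry": 0,"rz": 0},{"tx": 25,"ty": 12,"tz": 0,"rx": 0,"ry": 0,"rz": 0},{"tx": 25,"ty": 12,"tz": 0,"rx": 0,"ry": 0,"rz": 0},{"tx": 25,"ty": 12,"tz": 0,"rx": 0,"ry": 0,"rz": 0},{"tx": 10,"ty": 5,"tz": -20,"rx": 0,"ry": 0,"rz": 0},{"tx": 0,"ty": 0,"tz": -40,"rx": 0,"ry": 0,"rz": 0},{"tx": 0,"ty": 0,"tz": -34,"rx": 0,"ry": 0,"rz": 0},{"tx": 0,"ty": 0,"tz": 0,"rx": 0,"ry": 0,"rz": 0},{"tx": 0,"ty": 0,"tz": 0,"rx": 0,"ry": 0,"rz": 0}], gripper=0.35)

```text
time: 30.4
tool_pos: [562.1, 269.1, 160.5]
tcp_rot: [-3.139, 0.001, 1.35]
contact_force: [-1.1, -0.2, 0.2]
grip_width: 59.6
finger_force: 0.0
```

Call:
carry_out(plan=[{"tx": 0,"ty": 0,"tz": -25,"rx": 0,"ry": 0,"rz": 0},{"tx": 0,"ty": 0,"tz": -20,"rx": 0,"ry": 0,"rz": 0},{"tx": 0,"ty": 0,"tz": -12,"rx": 0,"ry": 0,"rz": 0},{"tx": 0,"ty": 0,"tz": 0,"rx": 0,"ry": 0,"rz": 0},{"tx": 0,"ty": 0,"tz": 0,"rx": 0,"ry": 0,"rz": 0}])

```text
time: 30.9
tool_pos: [562.7, 270.1, 104.5]
tcp_rot: [-3.141, -0.001, 1.351]
contact_force: [0.6, -0.9, 0.1]
grip_width: 59.7
finger_force: 0.0
```

Call:
carry_out(plan=[{"tx": 0,"ty": 0,"tz": 0,"rx": 0,"ry": 0,"rz": 0},{"tx": 0,"ty": 0,"tz": 0,"rx": 0,"ry": 0,"rz": 0},{"tx": 0,"ty": 0,"tz": 0,"rx": 0,"ry": 0,"rz": 0},{"tx": 0,"ty": 0,"tz": 0,"rx": 0,"ry": 0,"rz": 0},{"tx": 0,"ty": 0,"tz": 0,"rx": 0,"ry": 0,"rz": 0},{"tx": 0,"ty": 0,"tz": 0,"rx": 0,"ry": 0,"rz": 0}], gripper=1)

```text
time: 31.5
tool_pos: [559.6, 270.5, 102.8]
tcp_rot: [-3.135, 0.001, 1.352]
contact_force: [-7.3, 1.8, 4.6]
grip_width: 23.0
finger_force: 30.0
```

Call:
carry_out(plan=[{"tx": -4,"ty": -9,"tz": 0,"rx": 0,"ry": 0,"rz": 0},{"tx": -4,"ty": -17,"tz": 0,"rx": 0,"ry": 0,"rz": 0},{"tx": -4,"ty": -18,"tz": 0,"rx": 0,"ry": 0,"rz": 0},{"tx": -4,"ty": -18,"tz": 0,"rx": 0,"ry": 0,"rz": 0},{"tx": -4,"ty": -18,"tz": 0,"rx": 0,"ry": 0,"rz": 0},{"tx": -4,"ty": -18,"tz": 0,"rx": 0,"ry": 0,"rz": 0},{"tx": -4,"ty": -18,"tz": 0,"rx": 0,"ry": 0,"rz": 0},{"tx": -4,"ty": -15,"tz": 0,"rx": 0,"ry": 0,"rz": 0},{"tx": -2,"ty": -9,"tz": 0,"rx": 0,"ry": 0,"rz": 0},{"tx": 0,"ty": 0,"tz": 0,"rx": 0,"ry": 0,"rz": 0},{"tx": 0,"ty": 0,"tz": 0,"rx": 0,"ry": 0,"rz": 0}])

```text
time: 32.6
tool_pos: [528.3, 128.1, 102.9]
tcp_rot: [-3.141, 0.002, 1.351]
contact_force: [3.6, -3.1, -2.0]
grip_width: 22.7
finger_force: 30.0
```

Run:
```python
from m import *
st();p,M=axes();d=p-[558,102,0];ex=np.array([.977,-.214,0]);ey=np.array([.214,.977,0]);print('box',d@ex,d@ey, 'vs knob shut -35,20')
```

```text
32.6 q [ 0.1   0.51  1.64 -0.    1.    0.32] p [528.3 128.1 102.9] r [-3.141  0.002  1.351] F [ 3.6 -3.1 -2. ] w 22.7 f 30.0
box -34.60117349560115 19.09537562506135 vs knob shut -35,20
```

Call:
carry_out(plan=[{"tx": -0.3,"ty": -1.5,"tz": 0,"rx": 0,"ry": 0,"rz": 0},{"tx": -0.3,"ty": -1.5,"tz": 0,"rx": 0,"ry": 0,"rz": 0},{"tx": 0,"ty": 0,"tz": 0,"rx": 0,"ry": 0,"rz": 0},{"tx": 0,"ty": 0,"tz": 0,"rx": 0,"ry": 0,"rz": 0}])

```text
time: 33.0
tool_pos: [527.9, 126.2, 102.9]
tcp_rot: [-3.141, 0.001, 1.351]
contact_force: [4.6, -1.4, -2.4]
grip_width: 22.9
finger_force: 30.0
```

Call:
carry_out(plan=[{"tx": -0.3,"ty": -1.5,"tz": 0,"rx": 0,"ry": 0,"rz": 0},{"tx": -0.3,"ty": -1.5,"tz": 0,"rx": 0,"ry": 0,"rz": 0},{"tx": 0,"ty": 0,"tz": 0,"rx": 0,"ry": 0,"rz": 0},{"tx": 0,"ty": 0,"tz": 0,"rx": 0,"ry": 0,"rz": 0}])

```text
time: 33.4
tool_pos: [527.4, 123.9, 102.9]
tcp_rot: [-3.141, -0.001, 1.351]
contact_force: [5.1, 2.6, -3.7]
grip_width: 22.6
finger_force: 30.0
```

Call:
carry_out(plan=[{"tx": -0.5,"ty": -1.5,"tz": 0,"rx": 0,"ry": 0,"rz": 0},{"tx": -0.5,"ty": -1.5,"tz": 0,"rx": 0,"ry": 0,"rz": 0},{"tx": 0,"ty": 0,"tz": 0,"rx": 0,"ry": 0,"rz": 0},{"tx": 0,"ty": 0,"tz": 0,"rx": 0,"ry": 0,"rz": 0}])

```text
time: 33.8
tool_pos: [527.4, 123.8, 102.9]
tcp_rot: [3.141, -0.006, 1.351]
contact_force: [9.9, 15.7, -8.3]
grip_width: 22.8
finger_force: 30.0
```

Run:
```python
from m import *
st()
t=cap('top')
cv2.imwrite('pics/c11.png',cv2.resize(t[180:310,170:343],(798,600),interpolation=cv2.INTER_CUBIC)[:,:,::-1])
```

```text
33.8 q [0.09 0.5  1.65 0.01 0.99 0.3 ] p [527.4 123.8 102.9] r [ 3.141 -0.006  1.351] F [ 9.9 15.7 -8.3] w 22.8 f 30.0
```

View pics/c11.png

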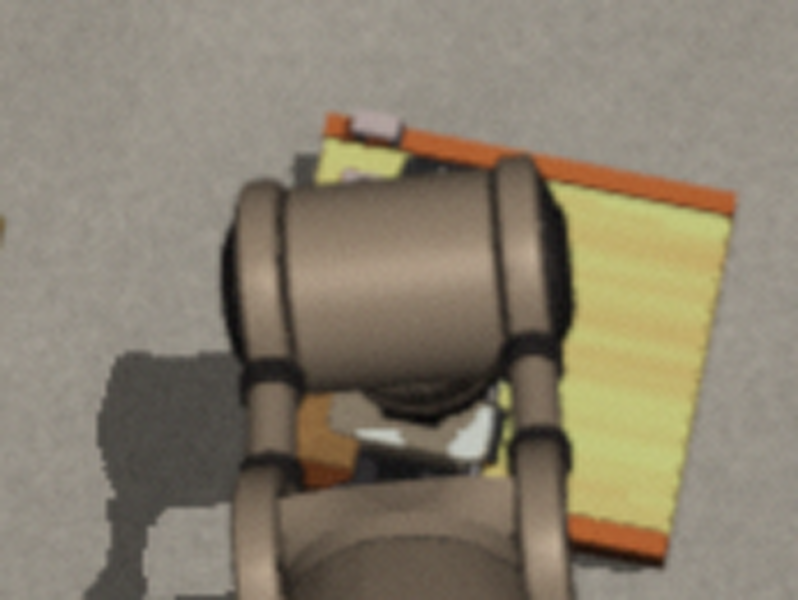

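The lid is against its hard stop: the reaction rose to about 16 N with no motion, and the image shows the box fully covered. Now I release the knob and go to the bolt pin.

Call:
carry_out(plan=[{"tx": 0,"ty": 0,"tz": 0,"rx": 0,"ry": 0,"rz": 0},{"tx": 0,"ty": 0,"tz": 0,"rx": 0,"ry": 0,"rz": 0},{"tx": 0,"ty": 0,"tz": 0,"rx": 0,"ry": 0,"rz": 0},{"tx": 0,"ty": 0,"tz": 0,"rx": 0,"ry": 0,"rz": 0},{"tx": 0,"ty": 0,"tz": 30,"rx": 0,"ry": 0,"rz": 0},{"tx": 0,"ty": 0,"tz": 40,"rx": 0,"ry": 0,"rz": 0},{"tx": 0,"ty": 0,"tz": 30,"rx": 0,"ry": 0,"rz": 0},{"tx": -40,"ty": -40,"tz": 0,"rx": 0,"ry": 0,"rz": 0},{"tx": -40,"ty": -40,"tz": 10,"rx": 0,"ry": 0,"rz": 0},{"tx": -10,"ty": -48,"tz": 10,"rx": 0,"ry": 0,"rz": 0},{"tx": 0,"ty": -48,"tz": 0,"rx": 0,"ry": 0,"rz": 0},{"tx": 0,"ty": 0,"tz": 0,"rx": 0,"ry": 0,"rz": 0}], gripper=0.5)

```text
time: 35.05
tool_pos: [445.1, -50.1, 222.1]
tcp_rot: [-3.141, 0.003, 1.345]
contact_force: [0.3, 0.5, 0.1]
grip_width: 45.8
finger_force: 0.0
```

Run:
```python
from m import *
st()
t=cap('top')
cv2.imwrite('pics/c12.png',cv2.resize(t[180:310,170:343],(798,600),interpolation=cv2.INTER_CUBIC)[:,:,::-1])
```

```text
35.0 q [-0.28  0.21  1.73 -0.    1.21 -0.06] p [445.1 -50.1 222.1] r [-3.141  0.003  1.345] F [0.3 0.5 0.1] w 45.8 f 0.0
```

View pics/c12.png

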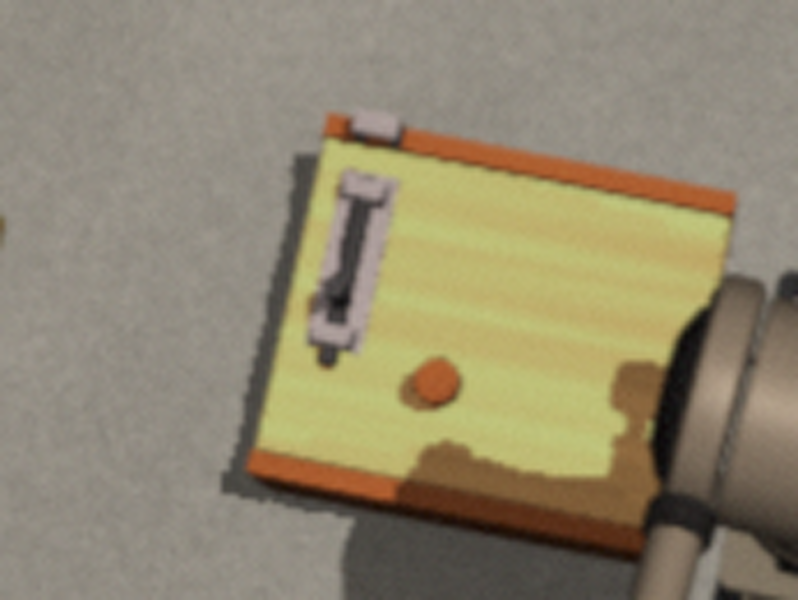

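Lid shut, bolt still drawn back with its pin at crop (337,285), in line with the keeper at crop (377,125).

Call:
carry_out(plan=[{"tx": 10,"ty": 20,"tz": 0,"rx": 0,"ry": 0,"rz": 0},{"tx": 20,"ty": 35,"tz": 0,"rx": 0,"ry": 0,"rz": 0},{"tx": 20,"ty": 35,"tz": 0,"rx": 0,"ry": 0,"rz": 0},{"tx": 20,"ty": 35,"tz": 0,"rx": 0,"ry": 0,"rz": 0},{"tx": 20,"ty": 35,"tz": 0,"rx": 0,"ry": 0,"rz": 0},{"tx": 20,"ty": 35,"tz": 0,"rx": 0,"ry": 0,"rz": 0},{"tx": 15,"ty": 25,"tz": -20,"rx": 0,"ry": 0,"rz": 0},{"tx": 5,"ty": 9.5,"tz": -30,"rx": 0,"ry": 0,"rz": 0},{"tx": 0,"ty": 0,"tz": 0,"rx": 0,"ry": 0,"rz": 0},{"tx": 0,"ty": 0,"tz": 0,"rx": 0,"ry": 0,"rz": 0}], gripper=0.5)

```text
time: 36.1
tool_pos: [574.4, 185.0, 171.2]
tcp_rot: [-3.137, 0.002, 1.353]
contact_force: [0.5, -0.0, -0.2]
grip_width: 45.9
finger_force: 0.0
```

Run:
```python
from m import *
st()
for c in ((337,285),(339,280)): print(onz('top',(170+c[0]/4.613,180+c[1]/4.613),136))
```

```text
36.1 q [0.18 0.53 1.37 0.   1.24 0.4 ] p [574.4 185.  171.2] r [-3.137  0.002  1.353] F [ 0.5 -0.  -0.2] w 45.9 f 0.0
[576.534 176.685 136.   ]
[579.082 175.68  136.   ]
```

Call:
carry_out(plan=[{"tx": 1,"ty": -3,"tz": -20,"rx": 0,"ry": 0,"rz": 0},{"tx": 0,"ty": -2,"tz": -20,"rx": 0,"ry": 0,"rz": 0},{"tx": 0,"ty": 0,"tz": -10,"rx": 0,"ry": 0,"rz": 0},{"tx": 0,"ty": 0,"tz": -8,"rx": 0,"ry": 0,"rz": 0},{"tx": 0,"ty": 0,"tz": 0,"rx": 0,"ry": 0,"rz": 0},{"tx": 0,"ty": 0,"tz": 0,"rx": 0,"ry": 0,"rz": 0}])

```text
time: 36.7
tool_pos: [576.8, 179.3, 114.5]
tcp_rot: [-3.14, 0.0, 1.351]
contact_force: [0.0, -0.3, 1.5]
grip_width: 45.6
finger_force: 0.0
```

Call:
carry_out(plan=[{"tx": 0,"ty": 0,"tz": 0,"rx": 0,"ry": 0,"rz": 0},{"tx": 0,"ty": 0,"tz": 0,"rx": 0,"ry": 0,"rz": 0},{"tx": 0,"ty": 0,"tz": 0,"rx": 0,"ry": 0,"rz": 0},{"tx": 0,"ty": 0,"tz": 0,"rx": 0,"ry": 0,"rz": 0},{"tx": 0,"ty": 0,"tz": 0,"rx": 0,"ry": 0,"rz": 0},{"tx": 0,"ty": 0,"tz": 0,"rx": 0,"ry": 0,"rz": 0}], gripper=1)

```text
time: 37.3
tool_pos: [576.2, 179.4, 113.6]
tcp_rot: [-3.139, 0.001, 1.352]
contact_force: [-0.1, -0.2, 0.7]
grip_width: 11.2
finger_force: 30.0
```

Pin pinched (about 12 mm). Drag along box +x: 38 mm, then creep to the stop.

Call:
carry_out(plan=[{"tx": 3,"ty": -0.7,"tz": 0,"rx": 0,"ry": 0,"rz": 0},{"tx": 5,"ty": -1.1,"tz": 0,"rx": 0,"ry": 0,"rz": 0},{"tx": 6,"ty": -1.3,"tz": 0,"rx": 0,"ry": 0,"rz": 0},{"tx": 6,"ty": -1.3,"tz": 0,"rx": 0,"ry": 0,"rz": 0},{"tx": 6,"ty": -1.3,"tz": 0,"rx": 0,"ry": 0,"rz": 0},{"tx": 6,"ty": -1.3,"tz": 0,"rx": 0,"ry": 0,"rz": 0},{"tx": 4,"ty": -0.9,"tz": 0,"rx": 0,"ry": 0,"rz": 0},{"tx": 1,"ty": -0.2,"tz": 0,"rx": 0,"ry": 0,"rz": 0},{"tx": 0,"ty": 0,"tz": 0,"rx": 0,"ry": 0,"rz": 0},{"tx": 0,"ty": 0,"tz": 0,"rx": 0,"ry": 0,"rz": 0}])

```text
time: 38.3
tool_pos: [614.0, 171.1, 113.5]
tcp_rot: [-3.141, 0.0, 1.351]
contact_force: [0.9, 0.2, 0.9]
grip_width: 10.8
finger_force: 30.0
```

Call:
carry_out(plan=[{"tx": 1.5,"ty": -0.3,"tz": 0,"rx": 0,"ry": 0,"rz": 0},{"tx": 1.5,"ty": -0.3,"tz": 0,"rx": 0,"ry": 0,"rz": 0},{"tx": 0,"ty": 0,"tz": 0,"rx": 0,"ry": 0,"rz": 0},{"tx": 0,"ty": 0,"tz": 0,"rx": 0,"ry": 0,"rz": 0}])

```text
time: 38.7
tool_pos: [614.7, 171.0, 113.5]
tcp_rot: [-3.136, 0.001, 1.352]
contact_force: [-6.6, 1.2, 5.5]
grip_width: 11.0
finger_force: 30.0
```

Call:
carry_out(plan=[{"tx": 1,"ty": -0.2,"tz": 0,"rx": 0,"ry": 0,"rz": 0},{"tx": 1,"ty": -0.2,"tz": 0,"rx": 0,"ry": 0,"rz": 0},{"tx": 0,"ty": 0,"tz": 0,"rx": 0,"ry": 0,"rz": 0},{"tx": 0,"ty": 0,"tz": 0,"rx": 0,"ry": 0,"rz": 0}])

```text
time: 39.1
tool_pos: [614.8, 170.9, 113.4]
tcp_rot: [-3.131, 0.002, 1.352]
contact_force: [-13.5, 1.1, 10.0]
grip_width: 10.9
finger_force: 30.0
```

Call:
carry_out(plan=[{"tx": -2,"ty": 0.4,"tz": 0,"rx": 0,"ry": 0,"rz": 0},{"tx": 0,"ty": 0,"tz": 0,"rx": 0,"ry": 0,"rz": 0},{"tx": 0,"ty": 0,"tz": 0,"rx": 0,"ry": 0,"rz": 0},{"tx": 0,"ty": 0,"tz": 0,"rx": 0,"ry": 0,"rz": 0},{"tx": 0,"ty": 0,"tz": 30,"rx": 0,"ry": 0,"rz": 0},{"tx": 0,"ty": 0,"tz": 40,"rx": 0,"ry": 0,"rz": 0},{"tx": 0,"ty": 0,"tz": 40,"rx": 0,"ry": 0,"rz": 0},{"tx": -40,"ty": -20,"tz": 0,"rx": 0,"ry": 0,"rz": 0},{"tx": -40,"ty": -30,"tz": 0,"rx": 0,"ry": 0,"rz": 0},{"tx": -40,"ty": -30,"tz": 0,"rx": 0,"ry": 0,"rz": 0},{"tx": -35,"ty": -35,"tz": 0,"rx": 0,"ry": 0,"rz": 0},{"tx": -15,"ty": -45,"tz": 0,"rx": 0,"ry": 0,"rz": 0}], gripper=0.65)

```text
time: 40.3
tool_pos: [443.6, 10.5, 223.7]
tcp_rot: [-3.139, 0.0, 1.354]
contact_force: [1.7, -1.1, 0.2]
grip_width: 32.3
finger_force: 0.0
```

Run:
```python
from m import *
st()
t=cap('top');s=cap('side')
a=cv2.resize(t[190:290,200:333],(400,300),interpolation=cv2.INTER_CUBIC);b=cv2.resize(s,(400,300))
c=cv2.resize(t,(400,300));d=cv2.resize(s[160:310,230:430],(400,300),interpolation=cv2.INTER_CUBIC)
cv2.imwrite('pics/c13.png',np.vstack([np.hstack([a,d]),np.hstack([c,b])])[:,:,::-1])
```

```text
40.3 q [-0.15  0.2   1.73 -0.    1.21  0.07] p [443.6  10.5 223.7] r [-3.139  0.     1.354] F [ 1.7 -1.1  0.2] w 32.3 f 0.0
```

View pics/c13.png

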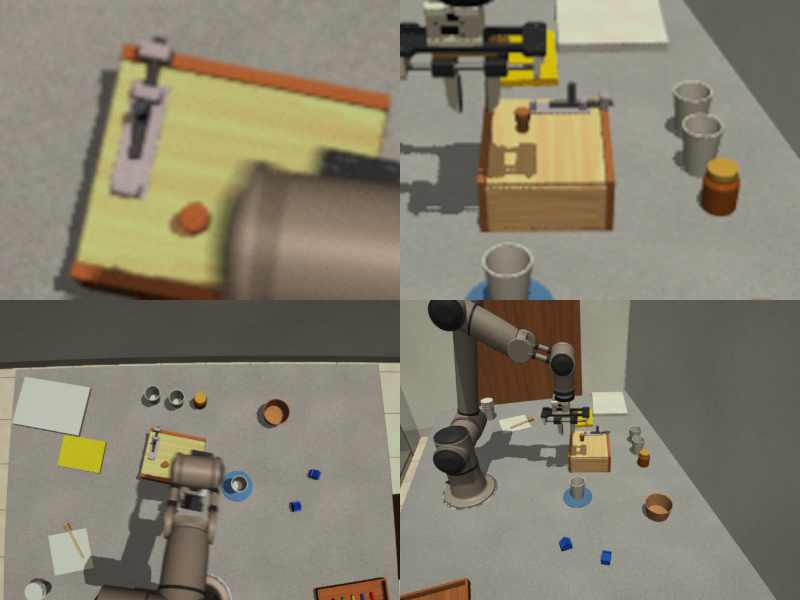

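The bolt tip shows beyond the keeper (top crop (157,40)), the lid is shut, the cup stands on the plate, and only the blue houses remain on the table. Handing in.

```bash
python3 -c "
from plant import bot
print(bot.close_job())"
```

```text
the job is handed in; nothing more can be done
None
```

I handed the job in at about 40 s: the house, wagon and beads went into the box, the emptied cup stands upright on the plate, the lid is shut and the bolt is through the keeper; I didn't count the beads, but the cup looked empty and I saw none on the table.

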